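# Load the engraver's feed magazine with brass name bars

### The job

Push the feed lever fully away from the robot to open the magazine, then stand every brass name bar that lies on the bench on end, blue end up, each in a pocket of its own, in the magazine bay whose lamp is green. When all are in, pull the feed lever fully back towards the robot and then press the green start button fully down and let go. Leave the other things on the bench where they are.

Things in the scene. Friction and masses are not known exactly. Their poses are not given: they have to be found in the camera images.
- bar1: solid brass name bar, 150 x 20 x 14 mm, 0.29 to 0.41 kg, with a blue end 24 mm long that has a black round rubber grip pad (12 mm diameter, 4 mm proud) on each narrow side, 28 mm over both. Origin: its centre; x along its length towards the blue end (+75 mm), y across the 20 mm width through both pads, z through the 14 mm thickness. Starts flat on the bench, z up. May be absent
- bar1_pad (a point): point midway between the grip pads of bar1, on its centre line, 63 mm from its origin (12 mm from the blue end, 138 mm from the plain end). Held here at 50 N the bar stays nearly level; slackened in steps below about 35 N it swings down about the pads, within 15 degrees of plumb at 9 N; under about 6 N, or slackened that far at once, it drops. Carry it at 40 N or more
- bar2: solid brass name bar, 150 x 20 x 14 mm, 0.29 to 0.41 kg, with a blue end 24 mm long that has a black round rubber grip pad (12 mm diameter, 4 mm proud) on each narrow side, 28 mm over both. Origin: its centre; x along its length towards the blue end (+75 mm), y across the 20 mm width through both pads, z through the 14 mm thickness. Starts flat on the bench, z up. May be absent
- bar2_pad (a point): point midway between the grip pads of bar2, on its centre line, 63 mm from its origin (12 mm from the blue end, 138 mm from the plain end). Held here at 50 N the bar stays nearly level; slackened in steps below about 35 N it swings down about the pads, within 15 degrees of plumb at 9 N; under about 6 N, or slackened that far at once, it drops. Carry it at 40 N or more
- bar3: solid brass name bar, 150 x 20 x 14 mm, 0.29 to 0.41 kg, with a blue end 24 mm long that has a black round rubber grip pad (12 mm diameter, 4 mm proud) on each narrow side, 28 mm over both. Origin: its centre; x along its length towards the blue end (+75 mm), y across the 20 mm width through both pads, z through the 14 mm thickness. Starts flat on the bench, z up. May be absent
- bar3_pad (a point): point midway between the grip pads of bar3, on its centre line, 63 mm from its origin (12 mm from the blue end, 138 mm from the plain end). Held here at 50 N the bar stays nearly level; slackened in steps below about 35 N it swings down about the pads, within 15 degrees of plumb at 9 N; under about 6 N, or slackened that far at once, it drops. Carry it at 40 N or more
- bar4: solid brass name bar, 150 x 20 x 14 mm, 0.29 to 0.41 kg, with a blue end 24 mm long that has a black round rubber grip pad (12 mm diameter, 4 mm proud) on each narrow side, 28 mm over both. Origin: its centre; x along its length towards the blue end (+75 mm), y across the 20 mm width through both pads, z through the 14 mm thickness. Starts flat on the bench, z up. May be absent
- bar4_pad (a point): point midway between the grip pads of bar4, on its centre line, 63 mm from its origin (12 mm from the blue end, 138 mm from the plain end). Held here at 50 N the bar stays nearly level; slackened in steps below about 35 N it swings down about the pads, within 15 degrees of plumb at 9 N; under about 6 N, or slackened that far at once, it drops. Carry it at 40 N or more
- magazine: fixed grey and white block, 194 (x) x 144 (y) x 95 mm high, with a 12 mm high lamp shelf, 70 mm deep, on its far side (+x). Origin: centre of the block's underside; x away from the robot, y left, z up. Bays centred at y = +42 (left) and -42 mm (right), each with four pockets at x = -66, -22, 22 and 66 mm, 26 (x) x 40 mm (y), open on top, 87 mm deep
- bay_left (a point): centre of the left bay (+y) on the level of the pocket floors, 8 mm above the bench
- bay_right (a point): centre of the right bay (-y) on the level of the pocket floors, 8 mm above the bench
- lamp_green: green lamp dome, 40 mm in diameter, 32 mm high, fixed to the shelf at the far end (+x) of the bay that is to be loaded. Origin: centre of its underside; its y in the magazine frame is about +42 mm for the left bay, -42 mm for the right bay
- lamp_red: red lamp dome, same size, at the far end of the bay that must stay empty. Origin: centre of its underside
- console: fixed aluminium control plate, 190 x 75 x 6 mm, that carries the feed lever (45 mm from its centre along +x) and the start button (55 mm along -x). Origin: centre of its underside; x away from the robot
- feed_lever (a joint): feed lever angle, rad: 0 = leaning fully towards the robot (-x of the console), 1.0 = leaning fully away (+x). It hinges about the console's y, 28 mm above the bench, 45 mm from the console's centre along +x; it stays where it is left and moves with about 1 to 2 N at the ball
- feed_lever_tip (a point): centre of the black ball, 26 mm in diameter, at the lever's tip, 80 mm from its hinge: about 98 mm above the bench at either end of its travel, 108 mm midway; it leans 29 degrees either way
- start_button (a joint): travel of the start button, m: 0 = up, 0.006 = fully down; sprung, takes 5 N to hold fully down
- start_button_top (a point): centre of the top face of the green start button, 32 mm in diameter, about 28 mm above the bench, pressed downwards
- clamp_a: blue and black spring clamp lying on the bench, 160 x 90 x 28 mm; a bystander, to be left alone. Origin: near its centre, at its underside
- clamp_b: another blue and black spring clamp, 160 x 90 x 28 mm; a bystander, to be left alone. Origin: near its centre, at its underside
- driver: screwdriver, 190 mm long, lying on the bench; a bystander, to be left alone. Origin: near its centre, at its underside
- pen_cup: black pen cup with pens, 74 mm in diameter, 150 mm high with the pens; a bystander, to be left alone. Origin: near its centre, at its underside
- tape_roll: yellow tape roll, 90 mm in diameter, 24 mm high, lying flat; a bystander, to be left alone. Origin: near its centre, at its underside
- jig_block: black jig block, 90 x 50 x 33 mm; a bystander, to be left alone. Origin: near its centre, at its underside
Not all that is in view belongs to the job. Leave any pink look-alike of the bar3 alone. What is shaped like the console but red is not meant.

How it is judged:
By the outcome, as a careful person would: the job done as asked, in the order asked, and still so for the second after the job is handed in, with the robot touching nothing.
Of bar1, bar2, bar3, bar4 only 3 to 4 are there at a start; the rules pass over those that are not, and their reading is None.
At some moment in a run one of bar1, bar2, bar3, bar4 may be knocked a few centimetres aside while the robot is not near it.
Once in a run the grip may slacken for a moment while it holds something.
It also fails if it takes over 210 s, if anything falls off the work surface, if the arm or the gripper's body presses on something with over 40 N, if the wrist force passes 120 N, or if a joint passes its speed limit or range.

### The arm

A 7-joint arm with a two-finger parallel gripper is mounted at the origin on the work surface. World frame = base frame: x ahead of the robot, y to its left, z up, the work surface at z = 0. Lengths are in m, angles in degrees, forces in N, time in s.
With the tool pointing down it reaches from about 0.425 to 0.875 m from the base axis. Payload 4.7 kg.
Tool frame: the origin (TCP) lies midway between the tips of the shut fingers; the grasp point (between the pads) lies 19 mm behind it; y points along the fingers, x is the direction in which the jaws open and shut, and the axes are right-handed (so a half turn about y gives the same grasp; the last joint's range is limited). The gripper opens to 87 mm and grips with 3 to 60 N. Pads are 19 mm wide; open, the fingers measure 117 mm over their backs; the gripper's body (75 mm by 190 mm) begins 51 mm behind the grasp point.
Start: joints at [-62.733, 18.392, -4.016, 83.108, 1.295, 78.541, -3.26], TCP at [0.29, 0.582, 0.223] pointing down, gripper open.
Joint ranges: [-163.93, 163.93], [-17.29, 119.83], [-79.2, 71.16], [3.27, 140.29], [-89.18, 269.18], [5.43, 117.66], [-154.24, 154.24]. Speed limits (degrees/s): [147.25, 147.25, 180, 180, 180, 180, 180].

### API

Orientations are given as [roll, pitch, yaw] about the fixed x, y, z axes, in that order (R = Rz(yaw) Ry(pitch) Rx(roll)).
In Python, from cell import env gives the robot as it stands.
- The arm moves only by the tool carry_out, never from a script. Its argument "targets" is a list of rows, each a list of 2 entries, a list of its own where there are three numbers: the shift along the tool's x, y, z in mm, then the turn, a rotation vector about the tool's x, y, z in degrees. A call has 1 to 12 rows; each row shifts and turns the commanded pose from where the row before left it, along the tool's axes as they then stand; what a row does not reach is not made up. A row lasts 1/10 s, in which the tool goes at most 50 mm and 8.59 degrees, less where a joint would pass 70% of its speed; a pose out of reach is approached as far as the arm can. A call with a gripper value outside its range is refused whole. "jaw" is the opening, from 0 (shut) to 1 (fully open), set as the call begins (left out, the last holds). The fingers move at their own pace and stop on an object; "squeeze" is the grip in N (left out, the last holds). Time passes only in rows, so rows that do not move let the fingers close. It gives the time, the measured TCP pose, the force and the opening at its end, in the units of the state.
- env.get_obs(): the state, without advancing time (a new reading comes with each control period).
- env.read_camera(name): name is "side" or "top"; returns the picture (400x640x3 uint8, red, green, blue); there is no depth.
- env.get_calibration(name): a dict with "fx", "fy", "cx", "cy" (pixels), "R" (3x3) and "t" (3): a world point X has camera coordinates R X + t. Camera axes: x right, y down, z forward; pixel columns grow to the right and rows downward; lengths in m; the calibration is good to about 2 mm. A picture is of the moment at which its call begins. get_calibration takes no time and is no camera call.
- env.sign_off(): hands the job in, once; it reports no verdict.
Trained networks look in the newest picture that a camera, given by its name, has taken for a name from the list of things; names that differ only in an ending like _2 or _b are one class to them, and where a whole thing is asked for, a point or a joint stands for the part that bears it (a point fixed in the world has none). Each returns a list of dicts, best first, with "p" (0 to 1); they miss things now and then, are a little off and sometimes report something else, mostly with a low value. They report only what shows in the picture. A call takes as long as a camera call. They do not tell look-alikes from the thing itself.
- env.outline_of(camera, label): "mask" (400x640 bool, what is visible of it) and "xy" ([column, row] in pixels, amid what is visible of it).
The state is a dict: "time_s": time; "qpos": joint angles; "joint_velocities": joint speeds; "effort": joint torques, N m; "tool_pos": TCP position; "tool_rot": TCP orientation; "force": force on the tool from outside, world axes, zero at the start; "wrist_torque": the same for the moment, N m; "grip_width": finger opening in m.
Only numpy, scipy, OpenCV 4.12 (cv2) and the standard library are available. Lean on these libraries where they do the work, as an engineer would, in place of code of your own. Each camera call takes 0.05 s, during which the arm holds its last target.

## Working session

There is one attempt and no reset: what is moved stays moved. The work goes in short steps, Python scripts to look and compute and a tool call to move; the robot and the scene stay as the last step left them, time stands still between calls to the robot, and variables do not carry over. Pictures are saved under pics/ and viewed, and the job is handed in when it is done.

Besides the shell and the picture viewer there is one more tool, called after "Emit:" as name(argument=value, ...) on one line, values as JSON. carry_out: Moves the arm, as the interface text tells. Its arguments: {"type":"object","properties":{"targets":{"type":"array","items":{"type":"array"}},"jaw":{"type":"number"},"squeeze":{"type":"number"}},"required":["targets"]}

```bash
ls; mkdir -p pics
python3 - <<'E'
from cell import env
import cv2,numpy as np
o=env.get_obs()
for k,v in o.items(): print(k,v)
for c in ["top","side"]:
    im=env.read_camera(c); cv2.imwrite(f"pics/{c}0.png",im[:,:,::-1])
    k=env.get_calibration(c); print(c,{a:np.round(b,4).tolist() for a,b in k.items()}, "pos",-np.array(k["R"]).T@np.array(k["t"]))
E
```

```text
pics
time_s 0.0
qpos [-62.73272276  18.43735311  -4.01376077  83.17412663   1.29600881
  78.5407985   -3.25865333]
joint_velocities [ 0.00040347 -0.01141317 -0.02169612  0.04681975  0.03400134 -0.06137346
 -0.00823894]
effort [-1.49825128e-04 -4.91297185e+01 -4.03919024e-01 -3.12520730e+01
 -6.38848683e-02  4.39469505e-02  1.77060856e-04]
tool_pos [0.28944144 0.58138913 0.22148741]
tool_rot [-90.00729167   0.10698795  63.54231598]
force [-0.63845504  0.06949524  0.03623381]
wrist_torque [ 0.00274872 -0.01472591 -0.0103136 ]
grip_width 0.08700284089198256
top {'fx': 516.8773, 'fy': 516.8773, 'cx': 313.3689, 'cy': 196.6451, 'R': [[0.0224, -0.9996, 0.0142], [-0.9887, -0.0243, -0.148], [0.1483, -0.0107, -0.9889]], 't': [-0.0181, 0.5438, 1.4073]} pos [0.32931482 0.0101544  1.47240609]
side {'fx': 492.5115, 'fy': 492.5115, 'cx': 322.0699, 'cy': 200.905, 'R': [[0.7838, -0.6207, -0.0189], [-0.4802, -0.5866, -0.6522], [0.3938, 0.5203, -0.7578]], 't': [-0.4191, 0.3092, 1.3295]} pos [-0.046539   -0.7704906   1.20128427]
```

View pics/top0.png

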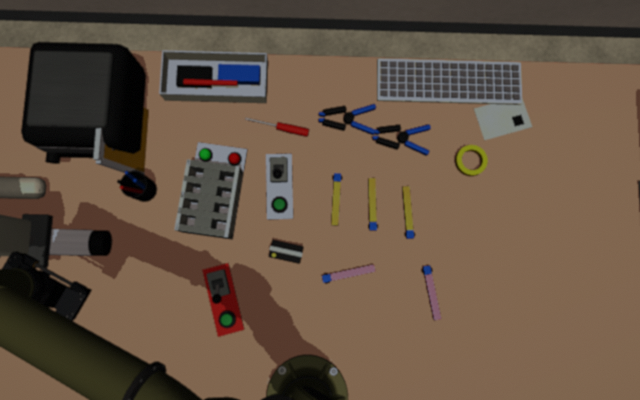

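View pics/side0.png

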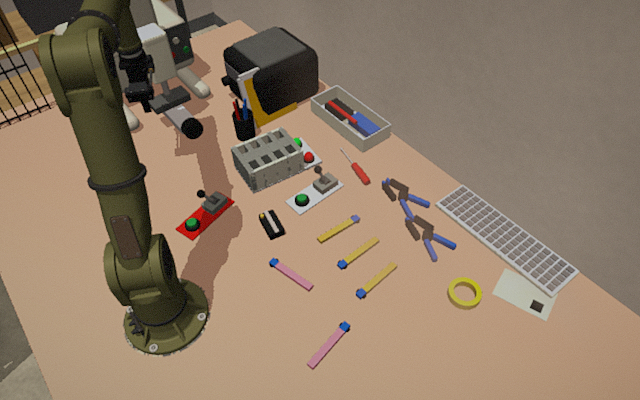

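```bash
cat > h.py <<'E'
from cell import env
import cv2,numpy as np
from scipy.spatial.transform import Rotation as Ro
def cal(c):
    k=env.get_calibration(c); return k,np.array(k["R"]),np.array(k["t"])
def ray(c,uv):
    k,R,t=cal(c); d=R.T@np.array([(uv[0]-k["cx"])/k["fx"],(uv[1]-k["cy"])/k["fy"],1.]); return -R.T@t,d
def onz(c,uv,z):
    o,d=ray(c,uv); return o+d*(z-o[2])/d[2]
def proj(c,X):
    k,R,t=cal(c); p=R@np.array(X)+t; return np.array([k["fx"]*p[0]/p[2]+k["cx"],k["fy"]*p[1]/p[2]+k["cy"]])
def tri(u1,u2):
    o1,d1=ray("top",u1);o2,d2=ray("side",u2)
    A=np.stack([d1,-d2],1); s=np.linalg.lstsq(A,o2-o1,rcond=None)[0]
    a=o1+d1*s[0];b=o2+d2*s[1]; return (a+b)/2,np.linalg.norm(a-b)
def snap(c,name=None,box=None,s=1):
    im=env.read_camera(c)
    if name:
        v=im
        if box: v=v[box[1]:box[3],box[0]:box[2]]
        v=cv2.resize(v,None,fx=s,fy=s,interpolation=cv2.INTER_CUBIC)
        cv2.imwrite(f"pics/{name}.png",v[:,:,::-1])
    return im
def st():
    o=env.get_obs(); print("t",round(o["time_s"],2),"pos",np.round(np.array(o["tool_pos"])*1000,1),"rot",np.round(o["tool_rot"],1),"F",np.round(o["force"],1),"w",round(o["grip_width"]*1000,1)); return o
def delta(p,rpy):
    """total shift (mm, current tool axes) and rotvec (deg) to reach world p (m), rpy"""
    o=env.get_obs(); R=Ro.from_euler("xyz",o["tool_rot"],degrees=True)
    d=R.inv().apply(np.array(p)-o["tool_pos"])*1000
    r=(R.inv()*Ro.from_euler("xyz",rpy,degrees=True)).as_rotvec(degrees=True)
    print("shift",np.round(d,1),"turn",np.round(r,1)); return d,r
E
python3 - <<'E'
from h import *
for c in ["top","side"]:
    im=snap(c)
    for l in ["bar1","magazine","console","lamp_green","lamp_red","feed_lever_tip","start_button_top","pen_cup"]:
        for r in env.outline_of(c,l):
            if r["p"]<.2: continue
            m=r["mask"]; col=np.median(im[m],0) if m.any() else None
            rr=cv2.minAreaRect(np.argwhere(m)[:,::-1].astype(np.float32))
            print(c,l,round(r["p"],2),np.round(r["xy"],1),"n",m.sum(),col,[np.round(a,1).tolist() for a in rr])
snap("top","t1",(160,120,460,320),2.6);snap("side","s1",(220,120,420,320),3)
E
```

```text
top bar1 0.98 [370.5 206. ] n 410 [129. 113.  42.] [[372.5, 204.0], [9.0, 52.0], 0.0]
top bar1 0.91 [336.7 198.2] n 395 [130. 116.  43.] [[336.0, 198.9], [9.1, 52.3], 3.8]
top bar1 0.91 [347.1 271.6] n 379 [129.  94. 111.] [[347.8, 273.6], [9.4, 52.3], 79.7]
top bar1 0.86 [428.6 290. ] n 427 [128.  90. 108.] [[430.5, 292.1], [53.6, 10.2], 81.0]
top bar1 0.68 [405.1 212.6] n 422 [128. 112.  42.] [[408.2, 212.0], [52.3, 9.3], 86.6]
top magazine 0.59 [211.  195.1] n 4796 [79. 80. 74.] [[210.6, 189.8], [59.0, 93.0], 9.5]
top console 0.62 [278.9 186.6] n 1683 [121. 123. 129.] [[279.0, 186.0], [64.0, 26.0], 90.0]
top console 0.56 [223.3 298.9] n 1870 [82. 21. 19.] [[223.0, 299.2], [69.8, 27.9], 77.2]
top lamp_green 0.44 [209.  155.8] n 170 [18. 92. 29.] [[205.5, 155.0], [14.0, 13.0], 90.0]
top lamp_red 0.69 [233.5 156.5] n 157 [88.  8.  8.] [[234.5, 158.5], [13.0, 13.0], 90.0]
top feed_lever_tip 0.41 [276.3 173.4] n 49 [ 9.  9. 10.] [[277.0, 173.5], [7.0, 6.0], 90.0]
top start_button_top 0.65 [225.6 319. ] n 94 [26. 95. 39.] [[227.0, 319.0], [10.0, 10.0], 90.0]
top pen_cup 0.65 [138.7 187.
[... 767 characters left out ...]
0], [8.5, 4.2], 45.0]
side feed_lever_tip 0.67 [203.7 192.7] n 77 [41. 34. 30.] [[204.0, 195.0], [15.6, 7.1], 45.0]
side feed_lever_tip 0.38 [319.9 173.8] n 65 [71. 60. 51.] [[320.5, 171.0], [13.4, 6.4], 45.0]
side start_button_top 0.58 [337.  229.2] n 368 [185.5 158.   73. ] [[338.4, 228.3], [8.6, 47.0], 58.8]
side start_button_top 0.57 [301.3 198.6] n 53 [ 41. 141.  62.] [[301.8, 197.2], [7.1, 7.8], 45.0]
side start_button_top 0.41 [192.7 221.5] n 84 [ 35.5 138.   60. ] [[192.0, 221.5], [9.0, 10.0], 90.0]
side start_button_top 0.26 [354.6 251. ] n 396 [186. 158.  82.] [[357.7, 252.2], [9.4, 48.2], 52.1]
side pen_cup 0.9 [243.7 120.2] n 716 [16. 16. 15.] [[243.0, 118.3], [42.1, 21.2], 82.4]
```

```bash
ls pics
```

```text
s1.png
side0.png
t1.png
top0.png
```

View pics/t1.png

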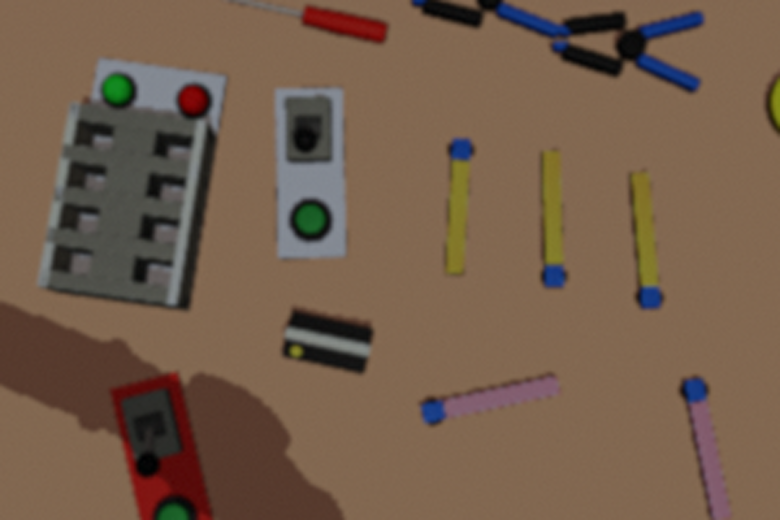

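View pics/s1.png

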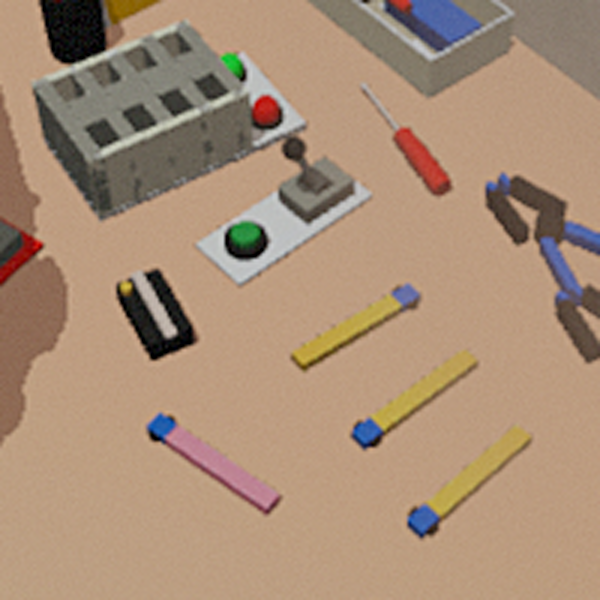

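Run:
```python
from h import *
g=onz("top",(205.5,155),.030); r=onz("top",(234.5,158.5),.030)
print(g,r,np.linalg.norm(g-r))
print("ball top z.098",onz("top",(277.0,173.5),.098), "tri",tri((277.,173.5),(318,169.5)))
b=onz("top",(279.5,204.5),.028); print("button",b)
im=snap("top"); hsv=cv2.cvtColor(im,cv2.COLOR_RGB2HSV)
def cen(box,lo,hi):
    x0,y0,x1,y1=box; m=cv2.inRange(hsv[y0:y1,x0:x1],lo,hi); p=np.argwhere(m); return p.mean(0)[::-1]+[x0,y0],len(p)
# bars
Y=cv2.inRange(hsv,(22,120,60),(34,255,255)); B=cv2.inRange(hsv,(105,120,60),(125,255,255))
n,l,s,c=cv2.connectedComponentsWithStats(Y)
for i in range(1,n):
    if s[i,4]<100: continue
    yc=c[i]; pts=np.argwhere(l==i)[:,::-1]
    bb=np.argwhere(B)[:,::-1]; bb=bb[np.linalg.norm(bb-yc,axis=1)<40]; bc=bb.mean(0)
    Yp=onz("top",yc,.014);Bp=onz("top",bc,.012)
    rr=cv2.minAreaRect(pts.astype(np.float32))
    d=Bp-Yp; print("bar yc",yc.round(1),"bc",bc.round(1),len(pts),len(bb),"Y",Yp.round(4),"B",Bp.round(4),"dist",np.linalg.norm(d[:2]).round(4),"ang",np.degrees(np.arctan2(d[1],d[0])).round(1))
G=cv2.inRange(hsv,(45,120,40),(80,255,255)); n,l,s,c=cv2.connectedComponentsWithStats(G)
for i in range(1,n):
    if s[i,4]>30: print("green",c[i],s[i], onz("top",c[i],.027))
# magazine overlay
x=(g-r)[:2]; u=np.array([x[1],-x[0]])/np.linalg.norm(x)  # mag +x
print("yaw",np.degrees(np.arctan2(u[1],u[0])))
```

```text
[0.65803256 0.3043759  0.03      ] [0.64996177 0.22153119 0.03      ] 0.08323691002566831
ball top z.098 [0.59634303 0.09504519 0.098     ] tri (array([0.59593975, 0.09487304, 0.10034838]), np.float64(0.0001178040538849496))
button [0.52127435 0.08941716 0.028     ]
bar yc [471.6 159.6] bc [nan nan] 503 0 Y [ 0.6678 -0.4614  0.014 ] B [nan nan nan] dist nan ang nan
bar yc [371.8 199.3] bc [366.6 217.3] 307 68 Y [ 0.5445 -0.1727  0.014 ] B [ 0.4928 -0.1583  0.012 ] dist 0.0537 ang 164.4
bar yc [335.5 202.9] bc [338.8 179.8] 299 50 Y [ 0.5317 -0.0691  0.014 ] B [ 0.599  -0.0777  0.012 ] dist 0.0679 ang -7.3
bar yc [407.3 207.7] bc [395.  230.3] 311 89 Y [ 0.5228 -0.2741  0.014 ] B [ 0.4574 -0.2391  0.012 ] dist 0.0742 ang 151.9
green [204.71153846 154.        ] [199 149  12  11 104] [0.66157704 0.30738672 0.027     ]
green [278.96296296 203.76851852] [274 198  11  12 108] [0.52344999 0.09105124 0.027     ]
green [226.048 319.512] [220 314  13  12 125] [0.20191991 0.22477676 0.027     ]
yaw -5.564234679342488<stdin>:15: RuntimeWarning: Mean of empty slice.
  ret = um.true_divide(
```

```bash
cat >> h.py <<'E'
def bars(c="top",im=None):
    im=snap(c) if im is None else im
    hsv=cv2.cvtColor(im,cv2.COLOR_RGB2HSV)
    Y=cv2.inRange(hsv,(21,100,50),(34,255,255)); B=cv2.inRange(hsv,(105,110,50),(127,255,255))
    nb,lb,sb,cb=cv2.connectedComponentsWithStats(B)
    n,l,s,cc=cv2.connectedComponentsWithStats(Y); out=[]
    for i in range(1,n):
        if s[i,4]<60: continue
        best=None
        for j in range(1,nb):
            if sb[j,4]<15: continue
            a=onz(c,cc[i],.014);b=onz(c,cb[j],.012); d=b-a; L=np.linalg.norm(d)
            if abs(L-.075)<.02 and (best is None or abs(L-.075)<abs(best[2]-.075)): best=(a,b,L,d,cb[j],sb[j,4])
        if best:
            a,b,L,d,p,k=best; an=np.degrees(np.arctan2(d[1],d[0]))
            print(c,"bar px",cc[i].round(1),p.round(1),s[i,4],k,"pad",b.round(4)[:2],"yc",a[:2].round(4),"L",round(L*1000,1),"ang",an.round(1)); out.append((a,b,an))
    return out
def magpts(x,y,yaw):
    R=Ro.from_euler("z",yaw,degrees=True); T=lambda p:R.apply(p)+[x,y,0]
    polys=[]
    for z in (.095,0): polys.append(T(np.array([[-.097,-.072,z],[.097,-.072,z],[.097,.072,z],[-.097,.072,z]])))
    for by in (.042,-.042):
        for px in (-.066,-.022,.022,.066):
            polys.append(T(np.array([[px-.013,by-.02,.095],[px+.013,by-.02,.095],[px+.013,by+.02,.095],[px-.013,by+.02,.095]])))
    return polys
def overlay(c,polys,name,box,s):
    im=snap(c); v=cv2.resize(im[box[1]:box[3],box[0]:box[2]],None,fx=s,fy=s,interpolation=cv2.INTER_CUBIC)
    for P in polys:
        q=np.array([(proj(c,p)-[box[0],box[1]]+.5)*s for p in P]).round().astype(np.int32)
        cv2.polylines(v,[q],True,(255,0,255),1)
    cv2.imwrite(f"pics/{name}.png",v[:,:,::-1])
E
python3 - <<'E'
from h import *
bars("top");bars("side")
im=snap("top")
hsv=cv2.cvtColor(im,cv2.COLOR_RGB2HSV)
Rm=cv2.inRange(hsv,(0,180,50),(6,255,255))|cv2.inRange(hsv,(174,180,50),(180,255,255))
n,l,s,c=cv2.connectedComponentsWithStats(Rm)
for i in range(1,n):
    if 40<s[i,4]: print("red",c[i],s[i])
g=onz("top",(204.7,154),.03)
u=Ro.from_euler("z",-5.6,degrees=True)
C=g-u.apply([.132,.042,0]); print(C)
overlay("top",magpts(C[0],C[1],-5.6),"t2",(165,130,255,250),6)
overlay("side",magpts(C[0],C[1],-5.6),"s2",(220,110,340,210),6)
E
```

```text
top bar px [371.8 199. ] [372.5 225.6] 320 57 pad [ 0.4693 -0.1752] yc [ 0.5454 -0.1727] L 76.2 ang -178.1
top bar px [335.4 202.9] [336.8 177.1] 322 48 pad [ 0.6069 -0.0716] yc [ 0.5315 -0.0687] L 75.4 ang -2.2
top bar px [407.3 207.7] [409.5 234. ] 321 54 pad [ 0.4481 -0.2804] yc [ 0.5228 -0.2741] L 75.1 ang -175.2
side bar px [261.  106.9] [244.6 110.1] 535 76 pad [0.6264 0.5902] yc [0.684  0.5641] L 63.3 ang 155.6
side bar px [360.3 249.9] [341.7 263.9] 237 55 pad [ 0.4672 -0.1765] yc [ 0.5396 -0.1744] L 72.5 ang -178.3
side bar px [378.6 276.8] [360.3 293. ] 261 61 pad [ 0.4459 -0.2812] yc [ 0.5187 -0.2757] L 73.1 ang -175.6
red [206.77060932  81.82078853] [183  78  55   8 279]
red [292.36086957 128.87391304] [277 123  32  13 230]
red [233.84782609 158.04347826] [229 153  11  11  92]
red [224.5291866  302.57607656] [ 203  264   41   72 1045]
[0.52541808 0.27788395 0.03      ]
```

View pics/t2.png

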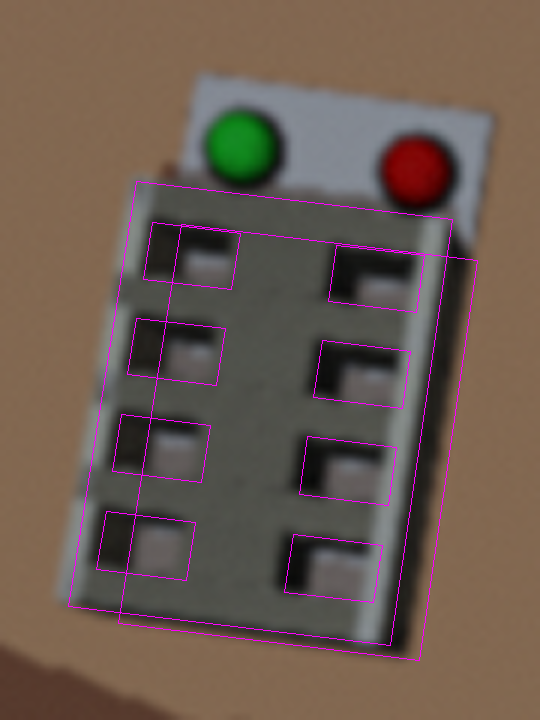

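View pics/s2.png

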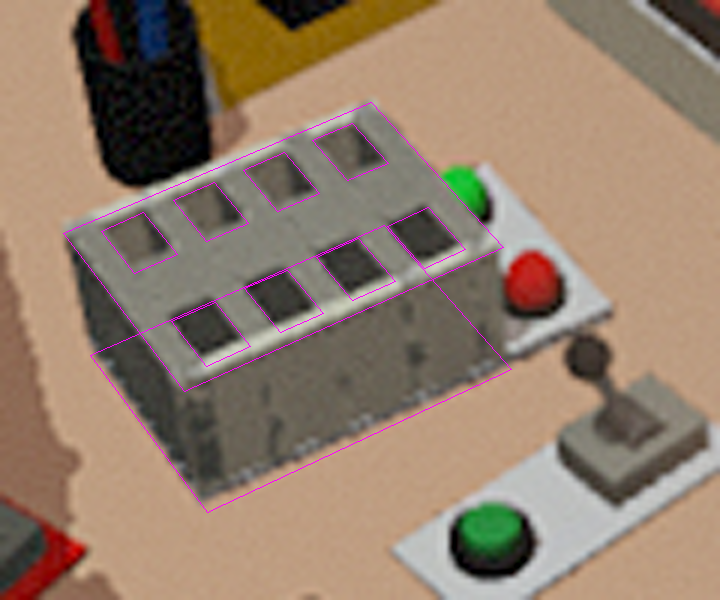

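```bash
cat > fit.py <<'E'
from h import *
from scipy.optimize import minimize
from scipy.ndimage import map_coordinates
D={}
for c in("top","side"):
    g=cv2.cvtColor(snap(c),cv2.COLOR_RGB2GRAY).astype(np.float32); g=cv2.GaussianBlur(g,(0,0),.8)
    D[c]=np.hypot(cv2.Sobel(g,cv2.CV_32F,1,0),cv2.Sobel(g,cv2.CV_32F,0,1))
def cost(v,cs=("top","side")):
    t=0
    for c in cs:
        k,R,tt=cal(c)
        polys=magpts(v[0],v[1],v[2])
        segs=[]
        for i,P in enumerate(polys):
            if i==1: continue
            for j in range(4):
                a,b=P[j],P[(j+1)%4]; segs.append(a+(b-a)*np.linspace(0,1,40)[:,None])
        X=np.concatenate(segs)@R.T+tt
        u=k["fx"]*X[:,0]/X[:,2]+k["cx"];w=k["fy"]*X[:,1]/X[:,2]+k["cy"]
        t-=map_coordinates(D[c],[w,u],order=1).mean()
    return t
for cs in (("top",),("side",),("top","side")):
    best=None
    for dx in np.arange(-.01,.011,.002):
        for dy in np.arange(-.01,.011,.002):
            for yw in np.arange(-9,-3,.5):
                v=(.5254+dx,.2779+dy,yw);f=cost(v,cs)
                if best is None or f<best[0]: best=(f,v)
    r=minimize(cost,best[1],args=(cs,),method="Nelder-Mead",options=dict(initial_simplex=[best[1],np.add(best[1],(.002,0,0)),np.add(best[1],(0,.002,0)),np.add(best[1],(0,0,.5))]))
    print(cs,r.x.round(4),r.fun)
x=r.x
overlay("top",magpts(*x),"t3",(165,130,255,250),6)
overlay("side",magpts(*x),"s3",(220,110,340,210),6)
E
python3 fit.py
```

```text
('top',) [ 0.5274  0.2815 -6.5606] -122.1347427368164Traceback (most recent call last):
  File "fit.py", line 27, in <module>
    v=(.5254+dx,.2779+dy,yw);f=cost(v,cs)
                               ~~~~^^^^^^
  File "fit.py", line 11, in cost
    k,R,tt=cal(c)
           ~~~^^^
  File "h.py", line 5, in cal
    k=env.get_calibration(c); return k,np.array(k["R"]),np.array(k["t"])
ValueError: time passes only in moves, steps and waits
```

```bash
python3 - <<'E'
s=open('h.py').read()
s=s.replace('''def cal(c):
    k=env''','''import functools
@functools.lru_cache
def cal(c):
    k=env''')
open('h.py','w').write(s)
E
python3 fit.py
```

```text
('top',) [ 0.5274  0.2815 -6.5541] -122.17591094970703
('side',) [ 0.5264  0.282  -6.7809] -194.79405212402344
('top', 'side') [ 0.5267  0.2818 -6.7058] -315.7164306640625
```

View pics/t3.png

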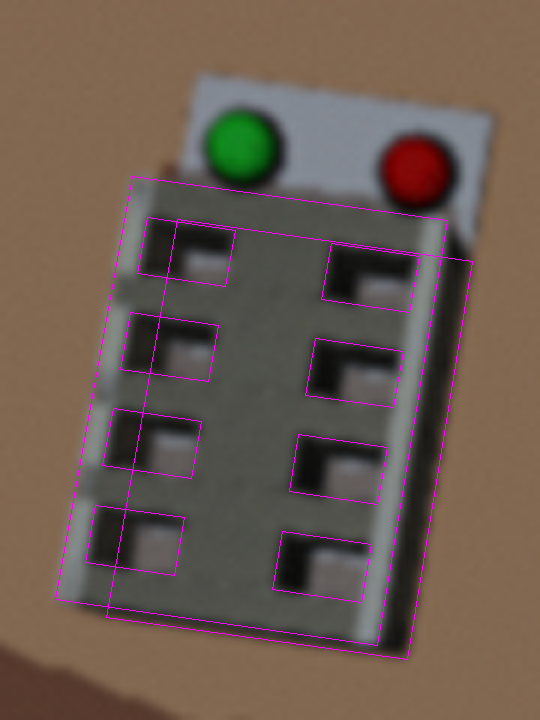

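View pics/s3.png

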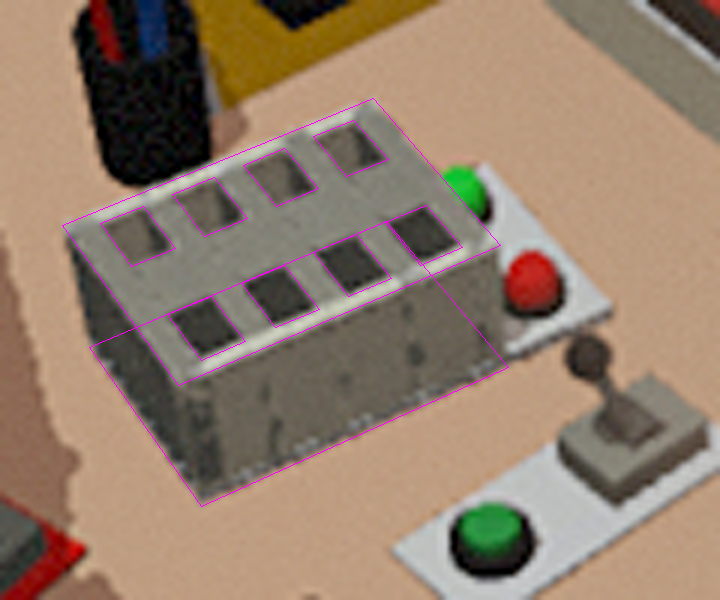

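Run:
```python
from h import *
for p in [(266.2,153.8),(266.9,219.2),(292,153.8),(293,219)]: print(p,onz("top",p,.006).round(4))
print("pencup",onz("top",(138,186),.07))
st(); delta((.56,.094,.22),(-90,0,90))
```

```text
(266.2, 153.8) [0.6716 0.1339 0.006 ]
(266.9, 219.2) [0.4811 0.1251 0.006 ]
(292, 153.8) [0.6735 0.0591 0.006 ]
(293, 219) [0.4835 0.0509 0.006 ]
pencup [0.55736609 0.47586574 0.07      ]
t 1.7 pos [289.6 581.9 222.6] rot [-90.   -0.   63.5] F [0.7 0.  1.1] w 87.2
shift [-316.4    2.6 -459.4] turn [  0.  -26.5   0. ]
```

Emit:
carry_out(targets=[[[-26,0,-38],[0,0,0]],[[-26,0,-38],[0,0,0]],[[-26,0,-38],[0,0,0]],[[-26,0,-38],[0,0,0]],[[-26,0,-38],[0,0,0]],[[-26,0,-38],[0,0,0]],[[-26,0,-38],[0,0,0]],[[-26,0,-38],[0,0,0]],[[-26,0,-38],[0,0,0]],[[-26,0,-38],[0,0,0]],[[-26,0,-38],[0,0,0]],[[0,0,0],[0,0,0]]], jaw=0, squeeze=20)

```text
time_s: 2.9
tool_pos: [0.5395, 0.1312, 0.223]
tool_rot: [-90.2, 0.1, 62.9]
force: [0.6, -0.0, -0.1]
grip_width: 0.0023
```

Run:
```python
from h import *
st(); delta((.553,.094,.22),(-90,0,90))
snap("top","t4"); snap("side","s4")
```

```text
t 2.9 pos [539.5 131.2 223. ] rot [-90.2   0.1  62.9] F [ 0.6 -0.  -0.1] w 2.3
shift [-26.9   3.2 -29. ] turn [  0.2 -27.1  -0.2]
```

View pics/t4.png

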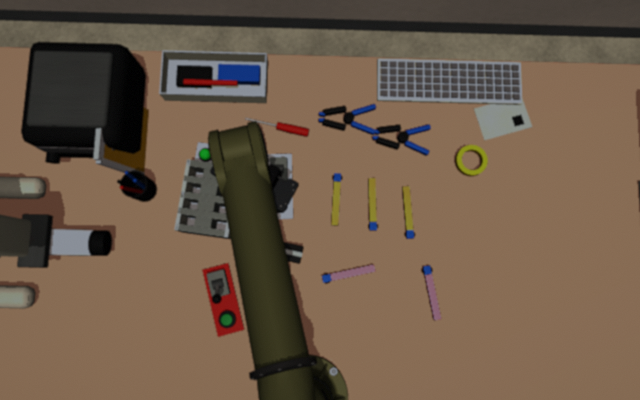

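View pics/s4.png

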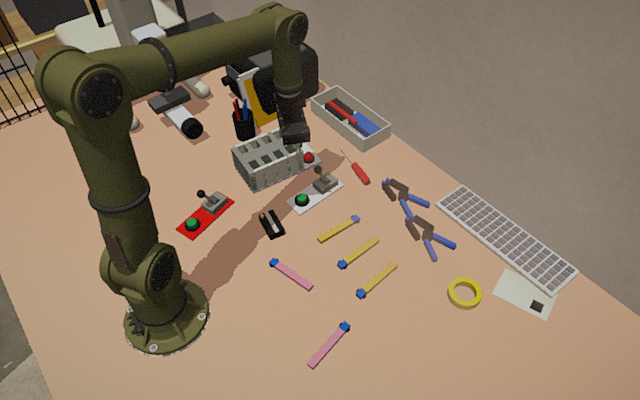

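Emit:
carry_out(targets=[[[-14,0,-14],[0,0,0]],[[-13,0,-15],[0,0,0]],[[0,0,0],[0,-7,0]],[[0,0,0],[0,-7,0]],[[0,0,0],[0,-7,0]],[[0,0,0],[0,-6,0]],[[0,33,0],[0,0,0]],[[0,33,0],[0,0,0]],[[0,33,0],[0,0,0]],[[0,32,0],[0,0,0]],[[0,0,0],[0,0,0]]])

```text
time_s: 4.1
tool_pos: [0.546, 0.1041, 0.0871]
tool_rot: [-89.5, 0.1, 90.7]
force: [-0.9, -0.6, -0.6]
grip_width: 0.0005
```

Run:
```python
from h import *
st(); delta((.625,.096,.092),(-90,0,92))
snap("side","s5",(240,80,400,240),4)
```

```text
t 4.1 pos [546.  104.1  87.1] rot [-89.5   0.1  90.7] F [-0.9 -0.6 -0.6] w 0.5
shift [ -9.1  -5.5 -78.8] turn [-0.5 -1.3 -0.1]
```

View pics/s5.png

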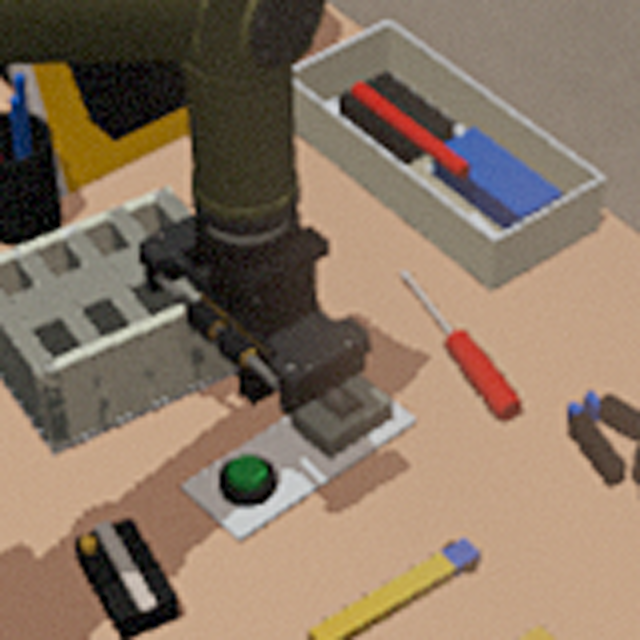

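Emit:
carry_out(targets=[[[-9,-3,0],[0,-1,0]],[[0,0,-8],[0,0,0]],[[0,0,-8],[0,0,0]],[[0,0,-8],[0,0,0]],[[0,0,-8],[0,0,0]],[[0,0,-8],[0,0,0]],[[0,0,-8],[0,0,0]],[[0,0,-8],[0,0,0]],[[0,0,-8],[0,0,0]],[[0,0,-6],[0,0,0]],[[0,0,0],[0,0,0]]])

```text
time_s: 5.25
tool_pos: [0.6212, 0.0952, 0.0943]
tool_rot: [-90.0, 0.0, 91.5]
force: [-0.3, -0.7, 0.2]
grip_width: 0.0001
```

Run:
```python
from h import *
st()
snap("top","t6",(230,120,330,220),6);snap("side","s6",(240,100,400,260),4)
```

```text
t 5.25 pos [621.2  95.2  94.3] rot [-90.    0.   91.5] F [-0.3 -0.7  0.2] w 0.1
```

View pics/s6.png

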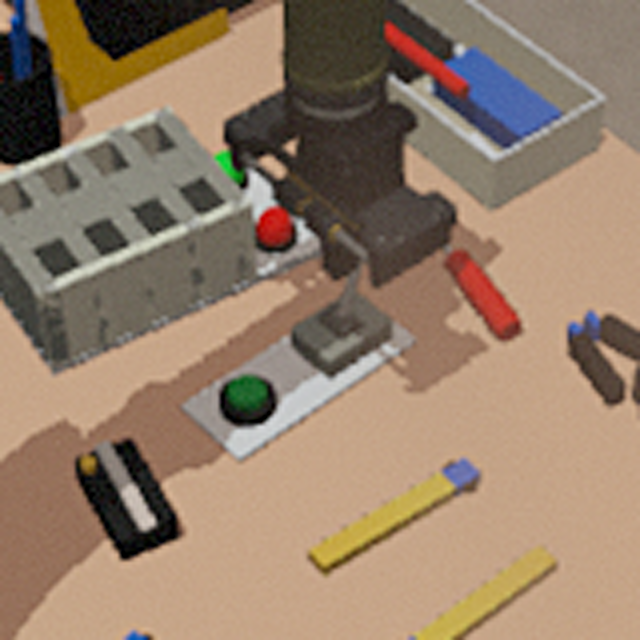

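Emit:
carry_out(targets=[[[0,4,-4],[0,0,0]],[[0,4,-4],[0,0,0]],[[0,0,-4],[0,0,0]],[[0,0,-3],[0,0,0]],[[0,0,-2],[0,0,0]],[[0,0,0],[0,0,0]],[[0,0,0],[0,0,0]]])

```text
time_s: 6.05
tool_pos: [0.6375, 0.0959, 0.0866]
tool_rot: [-90.0, 0.0, 91.5]
force: [-0.9, 0.3, -0.9]
grip_width: 0.0004
```

Emit:
carry_out(targets=[[[0,0,-2],[0,0,0]],[[0,0,-2],[0,0,0]],[[0,0,-2],[0,0,0]],[[0,0,0],[0,0,0]]])

```text
time_s: 6.45
tool_pos: [0.6386, 0.0959, 0.0862]
tool_rot: [-89.4, 0.0, 91.6]
force: [-14.1, -1.2, 8.1]
grip_width: 0.0004
```

Emit:
carry_out(targets=[[[0,0,15],[0,0,0]],[[0,-40,5],[0,0,0]],[[0,-45,0],[0,0,0]],[[0,-45,0],[0,0,0]],[[-45,0,0],[0,0,0]],[[-45,0,0],[0,0,0]],[[-45,0,0],[0,-3,0]],[[-30,0,0],[0,0,0]],[[0,0,0],[0,0,0]],[[0,0,0],[0,0,0]]], jaw=0.6, squeeze=50)

```text
time_s: 7.45
tool_pos: [0.6299, -0.0702, 0.2171]
tool_rot: [-90.1, -0.0, 94.4]
force: [-0.8, 0.1, -0.4]
grip_width: 0.052
```

Run:
```python
from h import *
st(); snap("top","t7");snap("side","s7",(260,120,460,320),3)
bars("top");bars("side")
delta((.607,-.0716,.1),(-90,0,87.8))
```

```text
t 7.45 pos [629.9 -70.2 217.1] rot [-90.1  -0.   94.4] F [-0.8  0.1 -0.4] w 52.0
top bar px [371.8 198.8] [372.5 225.6] 323 57 pad [ 0.4693 -0.1752] yc [ 0.5459 -0.1727] L 76.7 ang -178.2
top bar px [407.3 207.6] [409.4 233.9] 322 53 pad [ 0.4482 -0.2802] yc [ 0.523  -0.2741] L 75.1 ang -175.3
side bar px [263.5 108.9] [244.6 110.2] 535 79 pad [0.6261 0.5896] yc [0.6847 0.548 ] L 72.0 ang 144.6
side bar px [360.3 249.8] [341.7 263.8] 240 54 pad [ 0.4673 -0.1762] yc [ 0.5398 -0.1743] L 72.6 ang -178.5
side bar px [378.5 276.9] [360.3 293. ] 261 61 pad [ 0.4459 -0.2812] yc [ 0.5184 -0.2757] L 72.7 ang -175.6
shift [ -2.6 116.6  23.1] turn [0.  6.9 0. ]
```

View pics/t7.png

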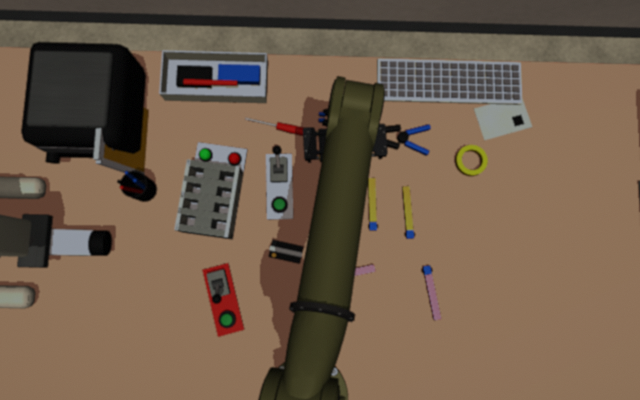

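View pics/s7.png

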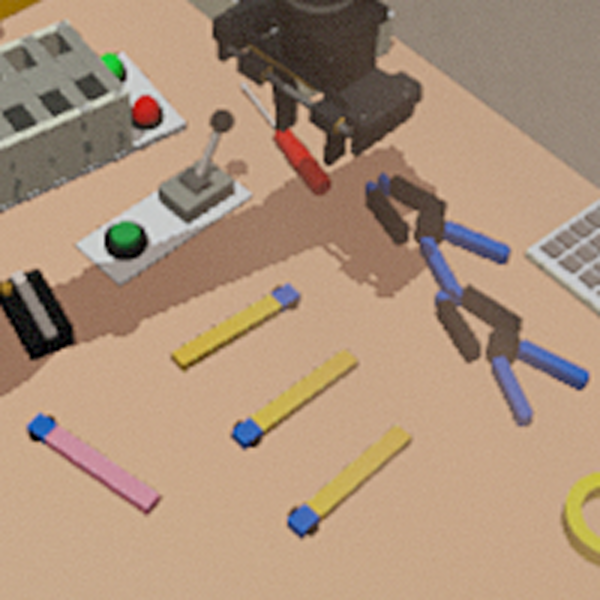

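Emit:
carry_out(targets=[[[-3,0,24],[0,6.5,0]],[[0,40,0],[0,0,0]],[[0,45,0],[0,0,0]],[[0,45,0],[0,0,0]],[[0,37,0],[0,0,0]],[[0,0,0],[0,0,0]],[[0,0,0],[0,0,0]]])

```text
time_s: 8.35
tool_pos: [0.6061, -0.0733, 0.05]
tool_rot: [-90.0, -0.0, 88.1]
force: [0.7, 0.4, 0.9]
grip_width: 0.0522
```

Run:
```python
from h import *
st(); snap("side","s8",(300,160,420,260),6)
delta((.606,-.072,.004),(-90,0,87.8))
b=onz("top",(277,149.5),.098);print(b)
```

```text
t 8.35 pos [606.1 -73.3  50. ] rot [-90.   -0.   88.1] F [0.7 0.4 0.9] w 52.2
shift [ 1.7 47.5  1.6] turn [0.2 0.3 0. ]
[0.66284498 0.09722942 0.098     ]
```

View pics/s8.png

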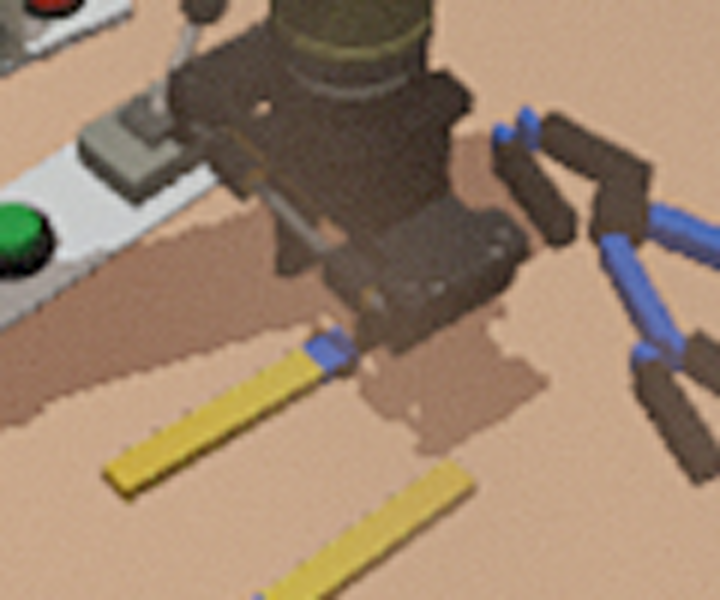

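Emit:
carry_out(targets=[[[1,23,0],[0,0,0]],[[0,20,0],[0,0,0]],[[0,3,0],[0,0,0]],[[0,0,0],[0,0,0]]])

```text
time_s: 8.8
tool_pos: [0.6071, -0.0732, 0.0054]
tool_rot: [-90.1, -0.0, 88.1]
force: [-0.0, 0.6, -0.0]
grip_width: 0.0519
```

Emit:
carry_out(targets=[[[0,0,0],[0,0,0]],[[0,0,0],[0,0,0]],[[0,0,0],[0,0,0]],[[0,0,0],[0,0,0]],[[0,0,0],[0,0,0]],[[0,0,0],[0,0,0]]], jaw=0, squeeze=50)

```text
time_s: 9.4
tool_pos: [0.6063, -0.073, 0.0042]
tool_rot: [-90.1, -0.0, 88.1]
force: [-0.3, 1.0, 3.8]
grip_width: 0.0269
```

Emit:
carry_out(targets=[[[0,-5,0],[0,0,0]],[[0,-15,0],[0,0,0]],[[0,-25,0],[0,0,0]],[[0,-30,0],[0,0,0]],[[0,-30,0],[0,0,0]],[[0,-30,0],[0,0,0]],[[0,-25,0],[0,0,0]],[[0,0,0],[0,0,0]],[[0,0,0],[0,0,0]]])

```text
time_s: 10.3
tool_pos: [0.6055, -0.0734, 0.1633]
tool_rot: [-90.0, -0.0, 88.0]
force: [0.0, 0.8, -2.7]
grip_width: 0.0264
```

Run:
```python
from h import *
st(); snap("side","s9",(240,120,440,270),4)
```

```text
t 10.3 pos [605.5 -73.4 163.3] rot [-90.  -0.  88.] F [ 0.   0.8 -2.7] w 26.4
```

View pics/s9.png

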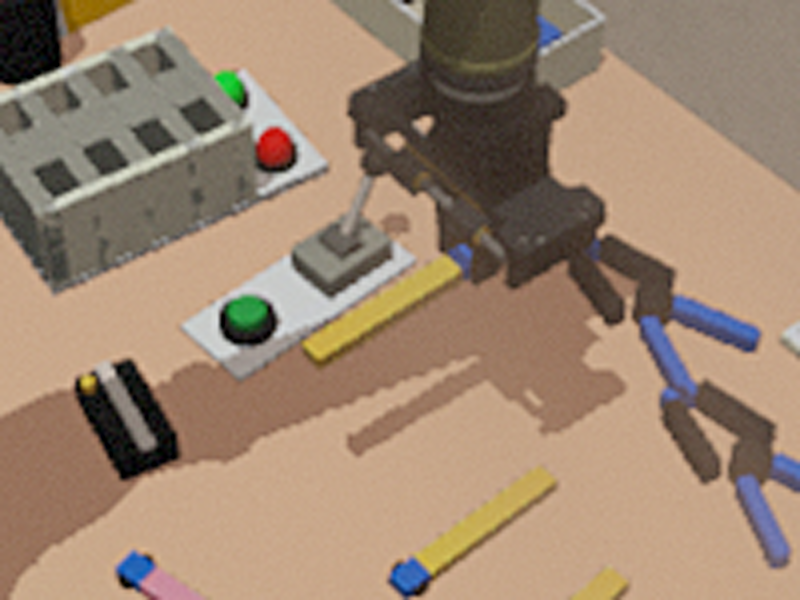

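Lifted and level. Slacken in steps here, about 2 cm of final clearance under the bar.

Emit:
carry_out(targets=[[[0,0,0],[0,0,0]],[[0,0,0],[0,0,0]],[[0,0,0],[0,0,0]]], squeeze=34)

```text
time_s: 10.65
tool_pos: [0.6052, -0.0732, 0.1624]
tool_rot: [-89.9, 0.0, 88.0]
force: [0.3, 0.4, -2.0]
grip_width: 0.0272
```

Emit:
carry_out(targets=[[[0,0,0],[0,0,0]],[[0,0,0],[0,0,0]],[[0,0,0],[0,0,0]]], squeeze=28)

```text
time_s: 10.95
tool_pos: [0.6057, -0.0733, 0.1635]
tool_rot: [-90.0, -0.0, 88.0]
force: [-0.7, 0.7, -3.6]
grip_width: 0.0271
```

Emit:
carry_out(targets=[[[0,0,0],[0,0,0]],[[0,0,0],[0,0,0]],[[0,0,0],[0,0,0]]], squeeze=23)

```text
time_s: 11.25
tool_pos: [0.6059, -0.0732, 0.1637]
tool_rot: [-90.0, -0.0, 88.0]
force: [-0.0, 0.3, -2.4]
grip_width: 0.0277
```

Emit:
carry_out(targets=[[[0,0,0],[0,0,0]],[[0,0,0],[0,0,0]],[[0,0,0],[0,0,0]]], squeeze=18)

```text
time_s: 11.55
tool_pos: [0.6057, -0.0733, 0.1636]
tool_rot: [-90.0, -0.0, 88.0]
force: [0.1, -0.5, -3.0]
grip_width: 0.0276
```

Emit:
carry_out(targets=[[[0,0,0],[0,0,0]],[[0,0,0],[0,0,0]],[[0,0,0],[0,0,0]]], squeeze=14)

```text
time_s: 11.85
tool_pos: [0.6058, -0.0732, 0.1636]
tool_rot: [-90.0, -0.0, 88.0]
force: [0.6, 0.1, -2.9]
grip_width: 0.0278
```

Emit:
carry_out(targets=[[[0,0,0],[0,0,0]],[[0,0,0],[0,0,0]],[[0,0,0],[0,0,0]],[[0,0,0],[0,0,0]]], squeeze=11)

```text
time_s: 12.25
tool_pos: [0.6058, -0.0732, 0.1636]
tool_rot: [-90.0, -0.0, 88.0]
force: [-0.3, -0.3, -3.1]
grip_width: 0.0278
```

Run:
```python
from h import *
st(); snap("side","s10",(240,120,440,270),4)
```

```text
t 12.25 pos [605.8 -73.2 163.6] rot [-90.  -0.  88.] F [-0.3 -0.3 -3.1] w 27.8
```

View pics/s10.png

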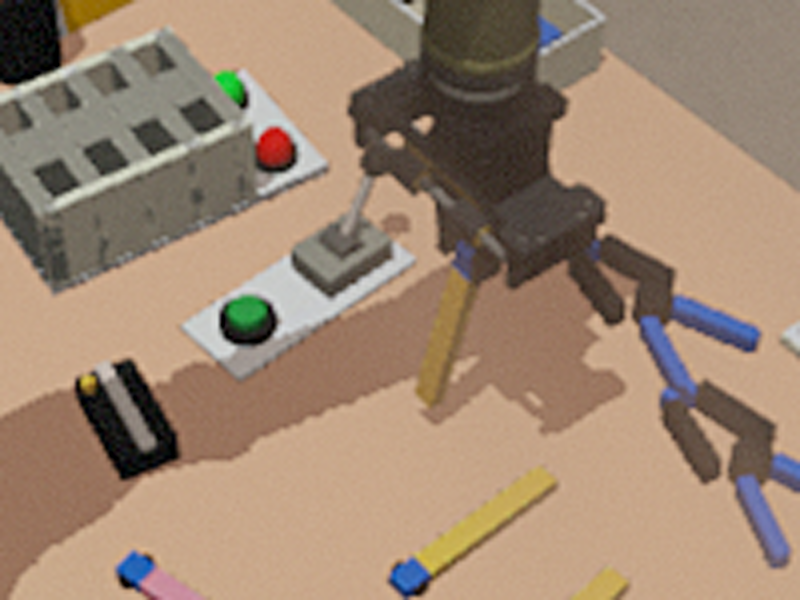

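Swinging as promised; go to 9 N.

Emit:
carry_out(targets=[[[0,0,0],[0,0,0]],[[0,0,0],[0,0,0]],[[0,0,0],[0,0,0]],[[0,0,0],[0,0,0]],[[0,0,0],[0,0,0]]], squeeze=9)

```text
time_s: 12.8
tool_pos: [0.6058, -0.0732, 0.1636]
tool_rot: [-90.0, -0.0, 88.0]
force: [1.0, 0.4, -2.0]
grip_width: 0.0278
```

Emit:
carry_out(targets=[[[0,0,0],[0,0,0]],[[0,0,0],[0,0,0]],[[0,0,0],[0,0,0]],[[0,0,0],[0,0,0]]], squeeze=45)

```text
time_s: 13.2
tool_pos: [0.6058, -0.0732, 0.1636]
tool_rot: [-90.0, -0.0, 88.0]
force: [-0.3, -0.6, -2.9]
grip_width: 0.0266
```

```bash
cat >> h.py <<'E'
def barang(c,box,name,pad,jawyaw,sgn):
    """fit tilt: project bar centre line from pad with tilt angle a about jaw axis; sgn=+1 bar bottom leans toward +x-ish. prints px"""
    im=snap(c); v=im[box[1]:box[3],box[0]:box[2]]
    hsv=cv2.cvtColor(v,cv2.COLOR_RGB2HSV); Y=cv2.inRange(hsv,(17,90,40),(34,255,255))
    n,l,s,cc=cv2.connectedComponentsWithStats(Y); i=1+np.argmax(s[1:,4]); pts=(np.argwhere(l==i)[:,::-1]+[box[0],box[1]]).astype(np.float32)
    vx,vy,x0,y0=cv2.fitLine(pts,cv2.DIST_L2,0,.01,.01).ravel(); ang=np.degrees(np.arctan2(vx,vy)); ang=(ang+90)%180-90
    w=Ro.from_euler("z",jawyaw-90,degrees=True).apply([1,0,0]) # perpendicular to jaw, ~ +x
    P=np.array(pad); res=[]
    for a in np.arange(-90,91,.25):
        d=w*np.sin(np.radians(a))-np.array([0,0,1])*np.cos(np.radians(a))
        q=proj(c,P+d*.138)-proj(c,P+d*.012); e=(np.degrees(np.arctan2(q[0],q[1]))-ang+90)%180-90
        # position distance of centroid too
        m=proj(c,P+d*.075); res.append((abs(e),a,np.linalg.norm(m-pts.mean(0))))
    res.sort(); ok=[r for r in res[:12] if r[2]<8]
    print(c,"line ang",round(float(ang),1),"n",s[i,4],"centroid",pts.mean(0).round(1),"tilt(+=bottom to +x):",[ (round(float(r[1]),2),round(float(r[0]),2),round(float(r[2]),1)) for r in res[:2]])
    if name: cv2.imwrite(f"pics/{name}.png",cv2.resize(v,None,fx=4,fy=4,interpolation=cv2.INTER_CUBIC)[:,:,::-1])
E
python3 - <<'E'
from h import *
o=st(); p=np.array(o["tool_pos"])+[0,0,.004]
barang("side",(330,170,390,230),"s11",p,88,1)
E
```

```text
t 13.2 pos [605.8 -73.2 163.6] rot [-90.  -0.  88.] F [-0.3 -0.6 -2.9] w 26.6
side line ang -16.2 n 213 centroid [350.8 203.8] tilt(+=bottom to +x): [(-14.0, 0.07, 0.3), (-14.25, 0.13, 0.2)]
```

View pics/s11.png

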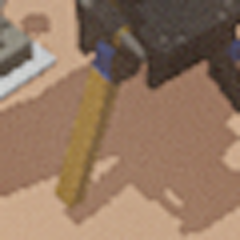

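Emit:
carry_out(targets=[[[0,-20,0],[0,0,0]],[[0,-35,0],[0,0,0]],[[0,-35,0],[0,0,0]],[[0,-20,0],[0,0,0]],[[0,0,0],[0,4.7,0]],[[0,0,0],[-7,0,0]],[[0,0,0],[-7,0,0]],[[0,0,0],[0,0,0]],[[0,0,0],[0,0,0]]])

```text
time_s: 14.15
tool_pos: [0.6052, -0.073, 0.2742]
tool_rot: [-103.9, -0.1, 83.4]
force: [0.6, -0.4, -2.4]
grip_width: 0.0268
```

Run:
```python
from h import *
o=st(); p=np.array(o["tool_pos"])+[0,0,.004]
barang("side",(330,100,410,200),"s12",p,83.3,1)
R=Ro.from_euler("xyz",o["tool_rot"],degrees=True); print(R.as_matrix().round(3))
delta((.597,.316,.272),o["tool_rot"])
```

```text
t 14.15 pos [605.2 -73.  274.2] rot [-1.039e+02 -1.000e-01  8.340e+01] F [ 0.6 -0.4 -2.4] w 26.8
side line ang 86.8 n 165 centroid [341.7 106.8] tilt(+=bottom to +x): [(59.5, 0.08, 61.2), (59.75, 0.22, 61.1)]
[[ 0.116  0.239 -0.964]
 [ 0.993 -0.027  0.112]
 [ 0.001 -0.971 -0.241]]
shift [385.4 -10.3  53.8] turn [ 0.1  0.  -0. ]
```

View pics/s12.png

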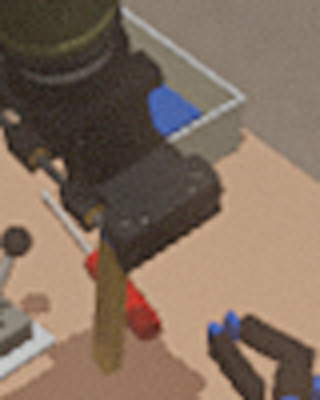

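Emit:
carry_out(targets=[[[20,0,3],[0,0,0]],[[35,-1,5],[0,0,0]],[[42,-1,6],[0,0,0]],[[42,-1,6],[0,0,0]],[[42,-1,6],[0,0,0]],[[42,-1,6],[0,0,0]],[[42,-1,6],[0,0,0]],[[42,-1,6],[0,0,0]],[[38,-2,5],[0,0,0]],[[25,-1,3],[0,0,0]],[[15,0,2],[0,0,0]],[[0,0,0],[0,0,0]]])

```text
time_s: 15.4
tool_pos: [0.5961, 0.3188, 0.2695]
tool_rot: [-103.9, -0.0, 83.5]
force: [-0.2, -0.6, -3.3]
grip_width: 0.0267
```

```bash
cat > look.py <<'E'
import sys
from h import *
o=st(); tgt=np.array(eval(sys.argv[2])); delta(tgt,(o["tool_rot"][0],0,83.3))
p=np.array(o["tool_pos"])
polys=magpts(.5267,.2818,-6.7)[:6]
w=Ro.from_euler("z",-6.7,degrees=True).apply([1,0,0])
P=[p+[0,0,.016],p-[0,0,.134]]
t=[[*tgt[:2],.15],[*tgt[:2],.008]]
overlay("top",polys+[P,t],"t"+sys.argv[1],(150,110,290,250),4)
overlay("side",polys+[P,t],"s"+sys.argv[1],(220,60,380,210),4)
E
python3 look.py 13 "(.597,.316,.272)"
```

```text
t 15.4 pos [596.1 318.8 269.5] rot [-103.9   -0.    83.5] F [-0.2 -0.6 -3.3] w 26.7
shift [-2.7 -2.1 -1.8] turn [-0.   0.2  0.1]
```

View pics/s13.png

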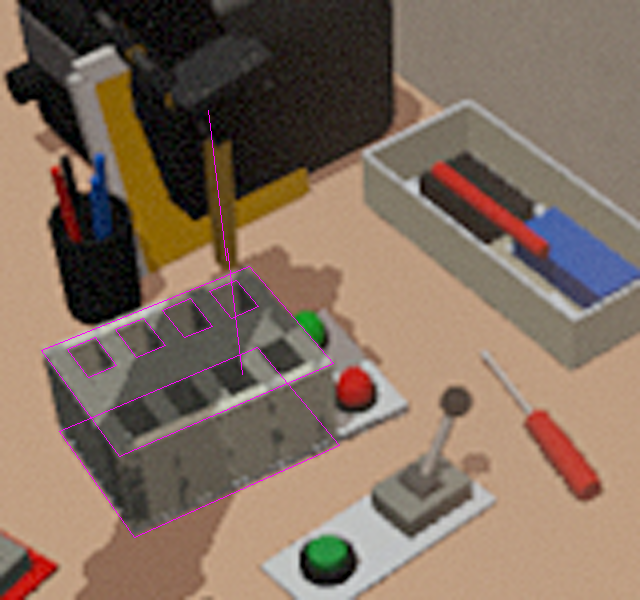

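View pics/t13.png

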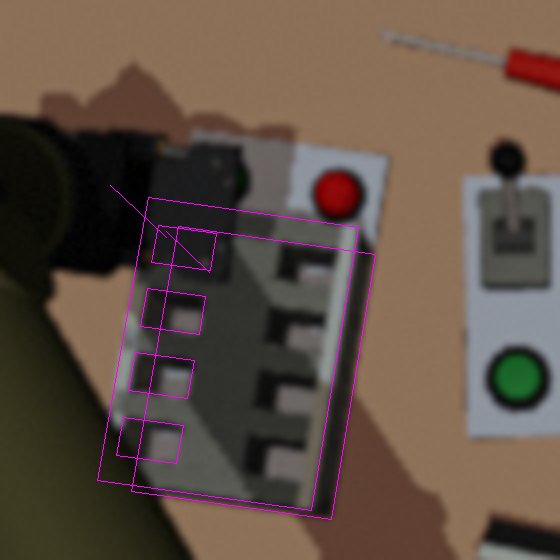

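Emit:
carry_out(targets=[[[-3,10,0],[0,0,0]],[[0,10,2.5],[0,0,0]],[[0,7,1.7],[0,0,0]],[[0,0,0],[0,0,0]],[[0,0,0],[0,0,0]]])

```text
time_s: 16.0
tool_pos: [0.5979, 0.312, 0.2427]
tool_rot: [-104.0, 0.0, 83.3]
force: [0.0, 0.4, -3.4]
grip_width: 0.0269
```

```bash
python3 look.py 14 "(.597,.316,.272)"
```

```text
t 16.0 pos [597.9 312.  242.7] rot [-104.     0.    83.3] F [ 0.   0.4 -3.4] w 26.9
shift [  3.9 -28.8  -5.8] turn [ 0.  0. -0.]
```

View pics/s14.png

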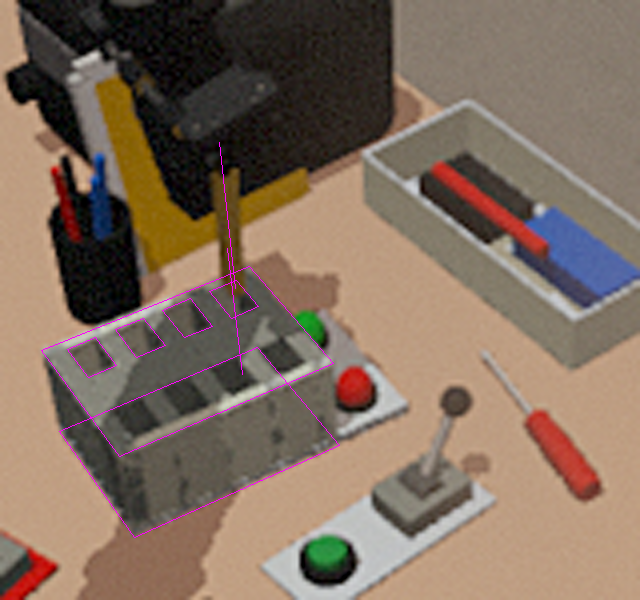

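View pics/t14.png

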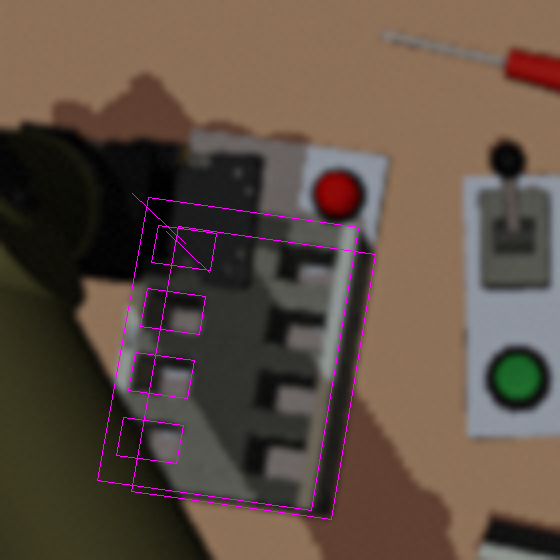

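Emit:
carry_out(targets=[[[3,0,-1],[0,0,0]],[[0,10,2.4],[0,0,0]],[[0,10,2.4],[0,0,0]],[[0,10,2.4],[0,0,0]],[[0,0,0],[0,0,0]],[[0,0,0],[0,0,0]]])

```text
time_s: 16.7
tool_pos: [0.5994, 0.3149, 0.2116]
tool_rot: [-104.0, 0.1, 83.3]
force: [0.4, 0.1, -2.6]
grip_width: 0.027
```

```bash
python3 look.py 15 "(.597,.316,.272)"
```

```text
t 16.7 pos [599.4 314.9 211.6] rot [-1.04e+02  1.00e-01  8.33e+01] F [ 0.4  0.1 -2.6] w 27.0
shift [  0.8 -59.3 -12.1] turn [ 0.   0.1 -0. ]
```

View pics/s15.png

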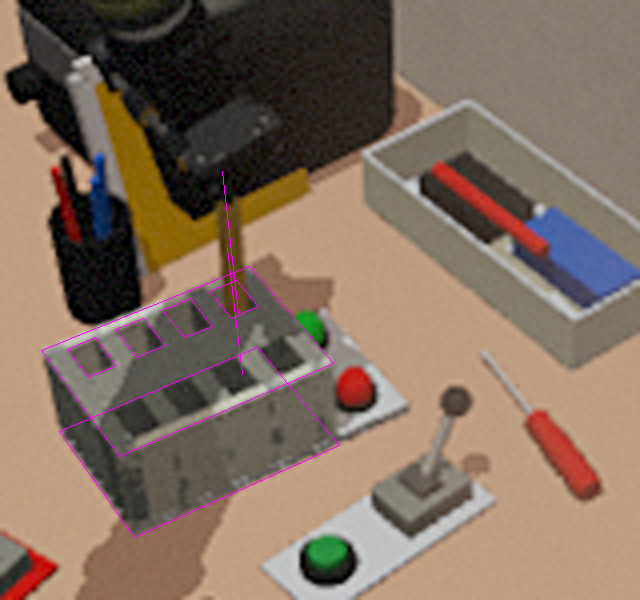

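Emit:
carry_out(targets=[[[0,10,2.6],[0,0,0]],[[0,10,2.6],[0,0,0]],[[0,10,2.6],[0,0,0]],[[0,10,2.6],[0,0,0]],[[0,10,2.6],[0,0,0]],[[0,8,2],[0,0,0]],[[0,0,0],[0,0,0]],[[0,0,0],[0,0,0]]])

```text
time_s: 17.6
tool_pos: [0.5992, 0.3151, 0.1524]
tool_rot: [-104.0, 0.0, 83.3]
force: [0.2, -0.4, -2.3]
grip_width: 0.0267
```

Emit:
carry_out(targets=[[[0,5,1.2],[0,0,0]],[[0,4,1],[0,0,0]],[[0,0,0],[0,0,0]]])

```text
time_s: 17.9
tool_pos: [0.5998, 0.3154, 0.1439]
tool_rot: [-104.1, -0.1, 83.3]
force: [-0.7, 0.0, -0.6]
grip_width: 0.0269
```

Emit:
carry_out(targets=[[[0,0,0],[0,0,0]],[[0,0,0],[0,0,0]],[[0,0,0],[0,0,0]],[[0,0,0],[0,0,0]]], jaw=0.6)

```text
time_s: 18.3
tool_pos: [0.5993, 0.3152, 0.1435]
tool_rot: [-104.0, -0.0, 83.3]
force: [0.3, -0.6, -0.3]
grip_width: 0.049
```

Emit:
carry_out(targets=[[[0,-15,-3],[0,0,0]],[[0,-35,-8],[0,0,0]],[[0,-40,-8],[0,0,0]],[[0,-40,-8],[0,0,0]],[[0,0,0],[7,0,0]],[[0,0,0],[7,0,0]],[[-40,0,0],[0,0,0]],[[-45,0,0],[0,0,0]],[[-45,0,0],[0,0,0]],[[-45,0,0],[0,0,0]],[[-45,0,0],[0,0,0]],[[-45,0,0],[0,0,0]]])

```text
time_s: 19.5
tool_pos: [0.563, 0.0508, 0.2775]
tool_rot: [-90.1, -0.1, 83.4]
force: [0.7, -0.3, -0.1]
grip_width: 0.0525
```

Run:
```python
from h import *
st(); snap("side","s16",(220,60,420,210),4); snap("top","t16",(150,110,350,260),4)
bars("top");bars("side")
delta((.468,-.176,.1),(-90,0,91.8))
```

```text
t 19.5 pos [563.   50.8 277.5] rot [-90.1  -0.1  83.4] F [ 0.7 -0.3 -0.1] w 52.5
top bar px [371.9 198.9] [372.5 225.6] 323 57 pad [ 0.4693 -0.1752] yc [ 0.5456 -0.1728] L 76.4 ang -178.2
top bar px [407.3 207.5] [409.4 233.9] 325 53 pad [ 0.4482 -0.2802] yc [ 0.5234 -0.2741] L 75.5 ang -175.3
side bar px [260.8 106.9] [244.6 110.3] 521 76 pad [0.6255 0.5891] yc [0.6835 0.5644] L 63.0 ang 156.9
side bar px [360.4 249.8] [341.8 263.8] 236 55 pad [ 0.4674 -0.1764] yc [ 0.54   -0.1742] L 72.7 ang -178.3
side bar px [378.5 276.9] [360.3 293. ] 261 61 pad [ 0.4459 -0.2812] yc [ 0.5184 -0.2757] L 72.8 ang -175.7
shift [-237.3  177.    68.1] turn [ 0.1 -8.6  0.1]
```

View pics/s16.png

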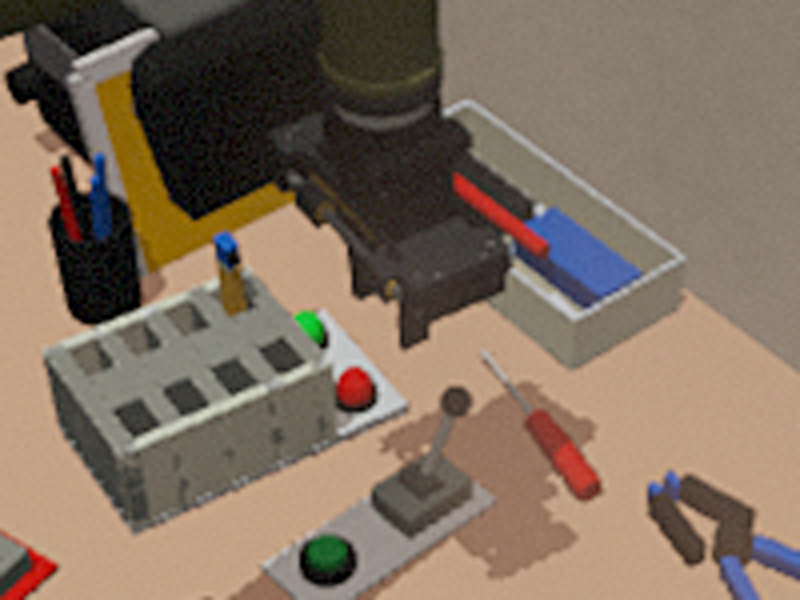

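View pics/t16.png

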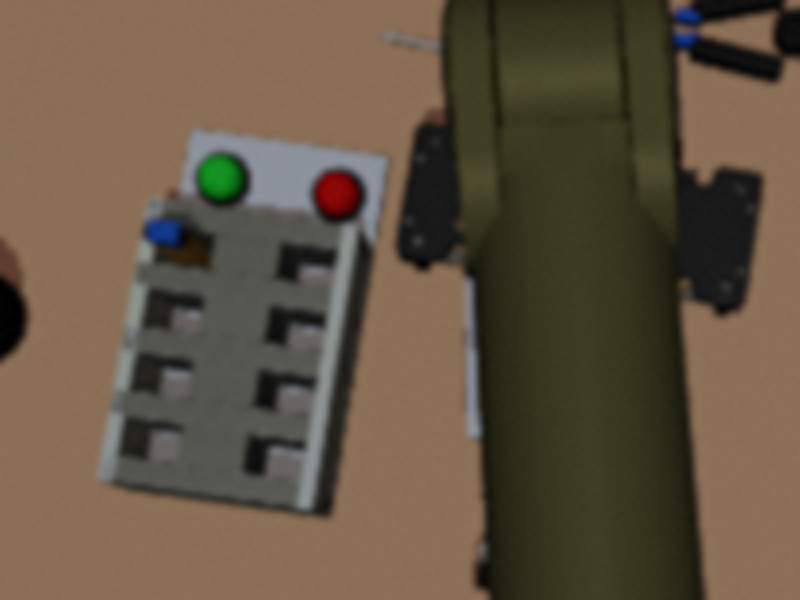

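Emit:
carry_out(targets=[[[-40,10,12],[0,0,0]],[[-40,15,12],[0,0,0]],[[-40,15,12],[0,0,0]],[[-40,15,11],[0,0,0]],[[-40,15,11],[0,0,0]],[[-37,15,10],[0,0,0]],[[0,30,0],[0,-4.3,0]],[[0,40,0],[0,-4.2,0]],[[0,40,0],[0,0,0]],[[0,30,0],[0,0,0]],[[0,0,0],[0,0,0]],[[0,0,0],[0,0,0]]])

```text
time_s: 20.9
tool_pos: [0.4692, -0.1739, 0.0516]
tool_rot: [-90.0, -0.0, 92.0]
force: [-0.2, 0.3, -0.1]
grip_width: 0.0522
```

Run:
```python
from h import *
st(); snap("side","s17",(280,180,440,320),4)
bars("side");bars("top")
delta((.468,-.176,.004),(-90,0,91.8))
```

```text
t 20.9 pos [ 469.2 -173.9   51.6] rot [-90.  -0.  92.] F [-0.2  0.3 -0.1] w 52.2
side bar px [378.6 276.9] [360.3 293. ] 264 62 pad [ 0.4459 -0.2814] yc [ 0.5188 -0.2758] L 73.1 ang -175.6
shift [-0.9 49.1  2.6] turn [ 0.2  0.1 -0. ]
```

View pics/s17.png

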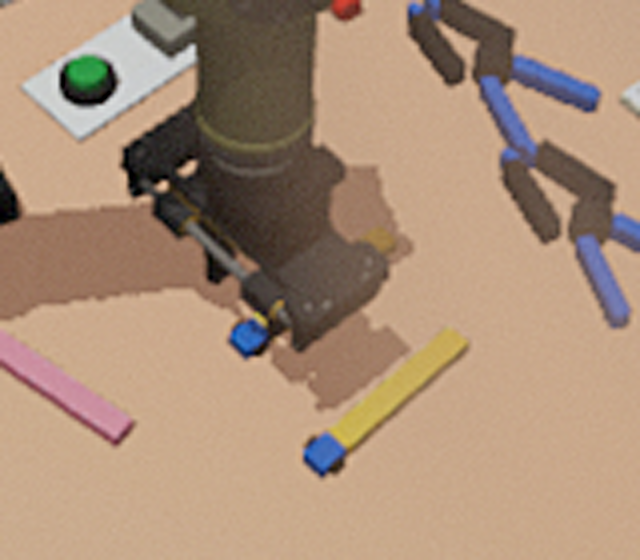

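Emit:
carry_out(targets=[[[-1,24,1],[0,0,0]],[[0,20,0],[0,0,0]],[[0,3,0],[0,0,0]],[[0,0,0],[0,0,0]]])

```text
time_s: 21.45
tool_pos: [0.4679, -0.1761, 0.0047]
tool_rot: [-90.1, 0.0, 91.9]
force: [-0.0, 0.6, 0.4]
grip_width: 0.0519
```

Emit:
carry_out(targets=[[[0,0,0],[0,0,0]],[[0,0,0],[0,0,0]],[[0,0,0],[0,0,0]],[[0,0,0],[0,0,0]],[[0,0,0],[0,0,0]],[[0,0,0],[0,0,0]]], jaw=0, squeeze=50)

```text
time_s: 22.05
tool_pos: [0.4676, -0.1759, 0.0044]
tool_rot: [-90.0, -0.0, 91.8]
force: [0.0, 0.9, 4.6]
grip_width: 0.0269
```

Emit:
carry_out(targets=[[[0,-5,0],[0,0,0]],[[0,-15,0],[0,0,0]],[[0,-25,0],[0,0,0]],[[0,-30,0],[0,0,0]],[[0,-30,0],[0,0,0]],[[0,-30,0],[0,0,0]],[[0,-25,0],[0,0,0]],[[0,0,0],[0,0,0]],[[0,0,0],[0,0,0]]])

```text
time_s: 22.95
tool_pos: [0.4663, -0.1758, 0.1627]
tool_rot: [-89.9, -0.0, 91.8]
force: [-0.6, -0.5, -4.8]
grip_width: 0.0269
```

Run:
```python
from h import *
st(); snap("side","s18",(280,160,440,300),4)
```

```text
t 22.95 pos [ 466.3 -175.8  162.7] rot [-89.9  -0.   91.8] F [-0.6 -0.5 -4.8] w 26.9
```

View pics/s18.png

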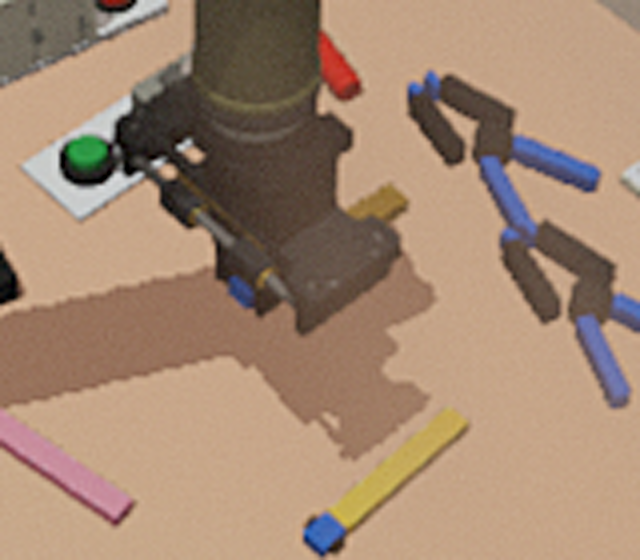

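Emit:
carry_out(targets=[[[0,0,0],[0,0,0]],[[0,0,0],[0,0,0]],[[0,0,0],[0,0,0]]], squeeze=34)

```text
time_s: 23.3
tool_pos: [0.4668, -0.1759, 0.1629]
tool_rot: [-89.9, -0.0, 91.8]
force: [0.7, 0.1, -3.3]
grip_width: 0.0277
```

Emit:
carry_out(targets=[[[0,0,0],[0,0,0]],[[0,0,0],[0,0,0]],[[0,0,0],[0,0,0]]], squeeze=28)

```text
time_s: 23.6
tool_pos: [0.4672, -0.176, 0.1638]
tool_rot: [-90.0, -0.0, 91.8]
force: [0.1, 0.5, -2.6]
grip_width: 0.0274
```

Emit:
carry_out(targets=[[[0,0,0],[0,0,0]],[[0,0,0],[0,0,0]],[[0,0,0],[0,0,0]]], squeeze=23)

```text
time_s: 23.9
tool_pos: [0.4674, -0.176, 0.164]
tool_rot: [-90.0, -0.0, 91.8]
force: [-0.2, 0.4, -4.3]
grip_width: 0.0276
```

Emit:
carry_out(targets=[[[0,0,0],[0,0,0]],[[0,0,0],[0,0,0]],[[0,0,0],[0,0,0]]], squeeze=18)

```text
time_s: 24.2
tool_pos: [0.4672, -0.176, 0.1639]
tool_rot: [-90.0, -0.0, 91.8]
force: [-1.3, -0.5, -3.4]
grip_width: 0.0276
```

Emit:
carry_out(targets=[[[0,0,0],[0,0,0]],[[0,0,0],[0,0,0]],[[0,0,0],[0,0,0]]], squeeze=14)

```text
time_s: 24.5
tool_pos: [0.4672, -0.176, 0.1638]
tool_rot: [-90.0, -0.0, 91.8]
force: [-0.2, 0.5, -3.6]
grip_width: 0.0281
```

Emit:
carry_out(targets=[[[0,0,0],[0,0,0]],[[0,0,0],[0,0,0]],[[0,0,0],[0,0,0]],[[0,0,0],[0,0,0]]], squeeze=11)

```text
time_s: 24.9
tool_pos: [0.4673, -0.176, 0.1639]
tool_rot: [-90.0, -0.0, 91.8]
force: [0.4, 0.3, -4.2]
grip_width: 0.0275
```

Emit:
carry_out(targets=[[[0,0,0],[0,0,0]],[[0,0,0],[0,0,0]],[[0,0,0],[0,0,0]],[[0,0,0],[0,0,0]],[[0,0,0],[0,0,0]]], squeeze=9)

```text
time_s: 25.4
tool_pos: [0.4673, -0.176, 0.1639]
tool_rot: [-90.0, -0.0, 91.8]
force: [-0.4, 0.4, -3.7]
grip_width: 0.0276
```

Emit:
carry_out(targets=[[[0,0,0],[0,0,0]],[[0,0,0],[0,0,0]],[[0,0,0],[0,0,0]],[[0,0,0],[0,0,0]]], squeeze=45)

```text
time_s: 25.8
tool_pos: [0.4673, -0.176, 0.1639]
tool_rot: [-90.0, -0.0, 91.8]
force: [0.7, -0.5, -4.0]
grip_width: 0.0266
```

Run:
```python
from h import *
o=st(); p=np.array(o["tool_pos"])+[0,0,.004]
snap("side","s19",(280,160,440,300),4)
barang("side",(330,225,395,280),None,p,91.8,1)
```

```text
t 25.8 pos [ 467.3 -176.   163.9] rot [-90.   -0.   91.8] F [ 0.7 -0.5 -4. ] w 26.6
side line ang -51.6 n 185 centroid [384.3 271.4] tilt(+=bottom to +x): [(-83.5, 0.03, 67.8), (-83.25, 0.1, 67.8)]
```

View pics/s19.png

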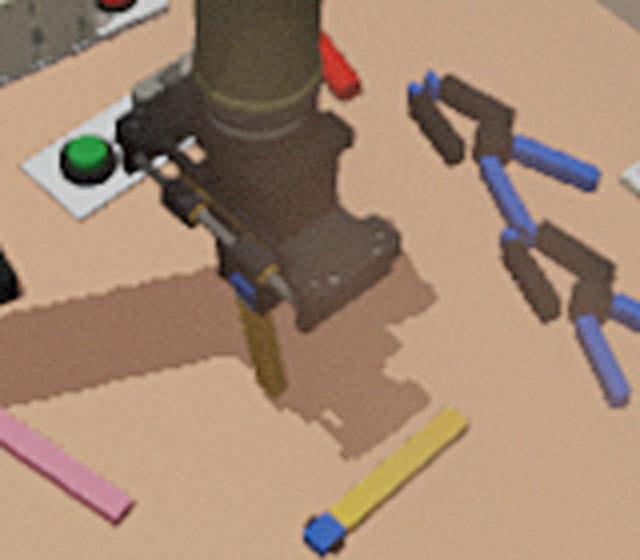

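Run:
```python
from h import *
o=st(); p=np.array(o["tool_pos"])+[0,0,.004]
barang("side",(335,234,356,262),None,p,91.8,1)
for a in (6,10,14,18):
    d=np.array([np.sin(np.radians(a)),0,-np.cos(np.radians(a))]); print(a,(proj("side",p+d*.138)-[280,160])*4,(proj("side",p+d*.05)-[280,160])*4)
```

```text
t 25.9 pos [ 467.3 -176.   163.9] rot [-90.   -0.   91.8] F [ 0.5  0.3 -3.8] w 26.6
side line ang 16.9 n 135 centroid [345.4 247. ] tilt(+=bottom to +x): [(12.25, 0.04, 3.3), (12.0, 0.4, 3.2)]
6 [262.41303309 389.71424051] [254.26681428 323.81751474]
10 [272.66174035 381.63782198] [258.1855047  320.78317894]
14 [282.76977845 373.14911119] [262.05675624 317.57551072]
18 [292.70053787 364.28132124] [265.86354771 314.20899203]
```

Emit:
carry_out(targets=[[[0,-20,0],[0,0,0]],[[0,-35,0],[0,0,0]],[[0,-35,0],[0,0,0]],[[0,-20,0],[0,0,0]],[[0,0,0],[0,4.3,0]],[[0,0,0],[0,4.2,0]],[[0,0,0],[6,0,0]],[[0,0,0],[6,0,0]],[[0,0,0],[0,0,0]],[[0,0,0],[0,0,0]]])

```text
time_s: 26.95
tool_pos: [0.4677, -0.1761, 0.2731]
tool_rot: [-78.0, 0.0, 83.3]
force: [-0.2, -0.4, -3.4]
grip_width: 0.0267
```

Run:
```python
from h import *
o=st(); p=np.array(o["tool_pos"])+[0,0,.004]
snap("side","s20",(280,100,440,240),4)
print([(proj("side",p-[0,0,.138])-[280,100])*4,(proj("side",p-[0,0,.03])-[280,100])*4])
delta((.4663,.3314,.272),o["tool_rot"])
```

```text
t 26.95 pos [ 467.7 -176.1  273.1] rot [-78.    0.   83.3] F [-0.2 -0.4 -3.4] w 26.7
[array([249.29555568, 549.10198579]), array([251.41666733, 446.35974253])]
shift [504.2  14.   58.3] turn [ 0.1 -0.   0. ]
```

View pics/s20.png

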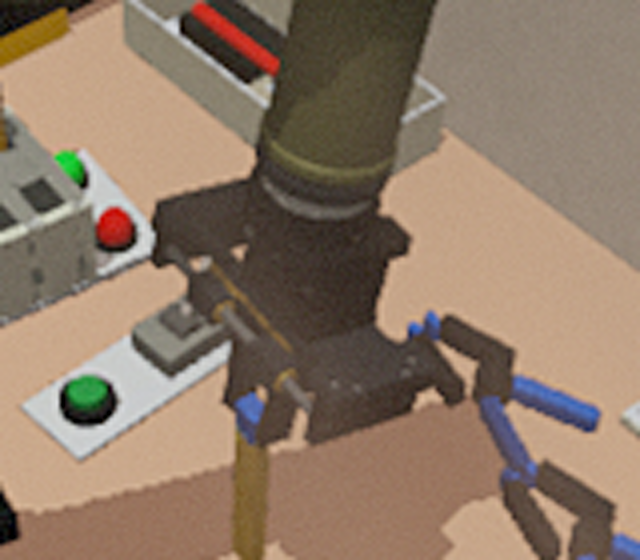

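Emit:
carry_out(targets=[[[20,0.5,2.3],[0,0,0]],[[35,1,4],[0,0,0]],[[45,1.3,5.2],[0,0,0]],[[45,1.3,5.2],[0,0,0]],[[45,1.3,5.2],[0,0,0]],[[45,1.3,5.2],[0,0,0]],[[45,1.3,5.2],[0,0,0]],[[45,1.3,5.2],[0,0,0]],[[45,1.3,5.2],[0,0,0]],[[45,1.3,5.2],[0,0,0]],[[40,1.1,4.6],[0,0,0]],[[30,1,3.5],[0,0,0]]])

```text
time_s: 28.2
tool_pos: [0.4651, 0.3149, 0.2733]
tool_rot: [-78.2, -0.2, 83.5]
force: [0.3, 0.4, -3.5]
grip_width: 0.0267
```

Emit:
carry_out(targets=[[[16,0,2],[0,0,0]],[[0,0,0],[0,0,0]],[[0,0,0],[0,0,0]],[[0,0,0],[0,0,0]]])

```text
time_s: 28.6
tool_pos: [0.4671, 0.3259, 0.2728]
tool_rot: [-78.1, 0.1, 83.1]
force: [0.2, -0.3, -4.1]
grip_width: 0.0268
```

```bash
python3 look.py 21 "(.4663,.3314,.272)"
```

```text
t 28.6 pos [467.1 325.9 272.8] rot [-78.1   0.1  83.1] F [ 0.2 -0.3 -4.1] w 26.8
shift [5.3 1.  1.2] turn [-0.  -0.2 -0. ]
```

View pics/s21.png

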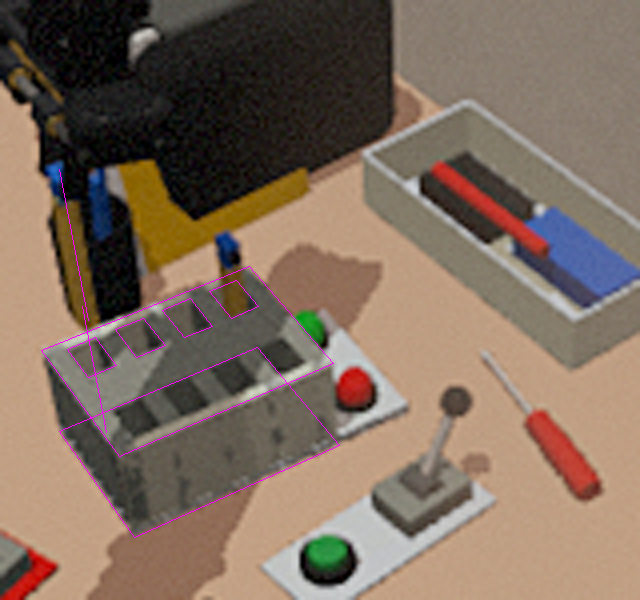

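Emit:
carry_out(targets=[[[4,0,-2],[0,0,0]],[[0,10,-2.1],[0,0,0]],[[0,10,-2.1],[0,0,0]],[[0,10,-2.1],[0,0,0]],[[0,0,0],[0,0,0]],[[0,0,0],[0,0,0]]])

```text
time_s: 29.3
tool_pos: [0.4681, 0.3322, 0.2406]
tool_rot: [-77.9, 0.0, 83.3]
force: [0.7, -0.1, -2.9]
grip_width: 0.0268
```

```bash
python3 look.py 22 "(.4663,.3314,.272)"
```

```text
t 29.3 pos [468.1 332.2 240.6] rot [-77.9   0.   83.3] F [ 0.7 -0.1 -2.9] w 26.8
shift [ -1.  -30.4   8.2] turn [ 0.   0.  -0.1]
```

View pics/s22.png

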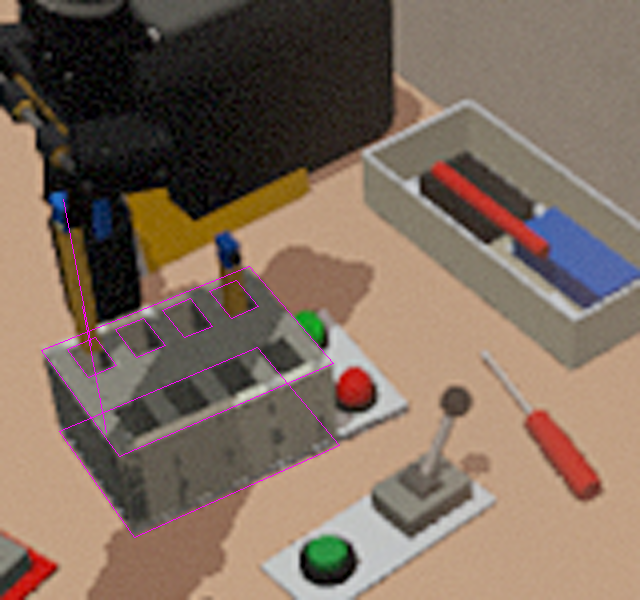

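View pics/t22.png

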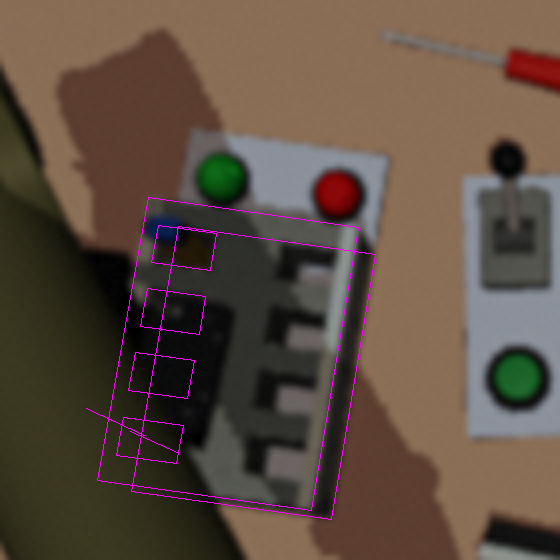

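Emit:
carry_out(targets=[[[-1,0,-1],[0,0,0]],[[0,10,-2.1],[0,0,0]],[[0,10,-2.1],[0,0,0]],[[0,10,-2.1],[0,0,0]],[[0,0,0],[0,0,0]],[[0,0,0],[0,0,0]]])

```text
time_s: 30.0
tool_pos: [0.4688, 0.3311, 0.2097]
tool_rot: [-77.9, 0.0, 83.4]
force: [0.1, 0.4, -3.9]
grip_width: 0.0265
```

```bash
python3 look.py 23 "(.4663,.3314,.272)"
```

```text
t 30.0 pos [468.8 331.1 209.7] rot [-77.9   0.   83.4] F [ 0.1  0.4 -3.9] w 26.5
shift [ -0.  -60.4  15.5] turn [ 0.  0. -0.]
```

View pics/s23.png

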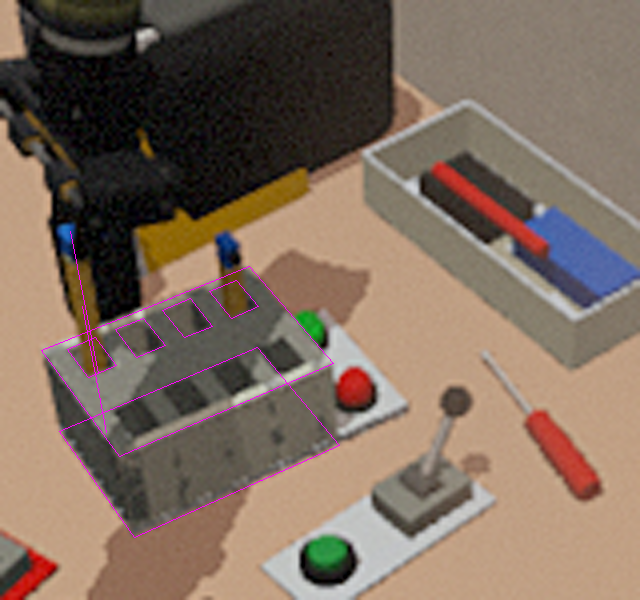

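Emit:
carry_out(targets=[[[0,11,-2.3],[0,0,0]],[[0,11,-2.3],[0,0,0]],[[0,11,-2.3],[0,0,0]],[[0,11,-2.3],[0,0,0]],[[0,11,-2.3],[0,0,0]],[[0,5,-1],[0,0,0]],[[0,4,-1],[0,0,0]],[[0,0,0],[0,0,0]],[[0,0,0],[0,0,0]]])

```text
time_s: 31.0
tool_pos: [0.4694, 0.3314, 0.1453]
tool_rot: [-78.0, -0.0, 83.3]
force: [-0.0, -0.1, -3.9]
grip_width: 0.0269
```

Emit:
carry_out(targets=[[[0,2,0],[0,0,0]],[[0,0,0],[0,0,0]]])

```text
time_s: 31.2
tool_pos: [0.4692, 0.3317, 0.1442]
tool_rot: [-78.1, -0.1, 83.3]
force: [-0.3, -0.6, 1.6]
grip_width: 0.0268
```

Emit:
carry_out(targets=[[[0,0,0],[0,0,0]],[[0,0,0],[0,0,0]],[[0,0,0],[0,0,0]],[[0,0,0],[0,0,0]]], jaw=0.6)

```text
time_s: 31.6
tool_pos: [0.4687, 0.3313, 0.1429]
tool_rot: [-78.0, -0.0, 83.3]
force: [-0.4, 1.2, -0.0]
grip_width: 0.0488
```

Emit:
carry_out(targets=[[[0,-15,3],[0,0,0]],[[0,-35,7],[0,0,0]],[[0,-40,8],[0,0,0]],[[0,-40,8],[0,0,0]],[[0,0,0],[-6,0,0]],[[0,0,0],[-6,0,0]],[[-40,0,-4],[0,0,0]],[[-45,0,-5],[0,0,0]],[[-45,0,-5],[0,0,0]],[[-45,0,-5],[0,0,0]],[[-45,0,-5],[0,0,0]],[[-45,0,-5],[0,0,0]]])

```text
time_s: 32.8
tool_pos: [0.4682, 0.0627, 0.277]
tool_rot: [-90.1, -0.1, 83.3]
force: [1.0, 0.3, -0.2]
grip_width: 0.0522
```

Run:
```python
from h import *
st(); snap("side","s24",(220,60,420,210),4); snap("top","t24")
bars("top");bars("side")
delta((.447,-.281,.1),(-90,0,94.5))
```

```text
t 32.8 pos [468.2  62.7 277. ] rot [-90.1  -0.1  83.3] F [ 1.   0.3 -0.2] w 52.2
top bar px [295.1 284.4] [325.7 277.8] 7020 67 pad [ 0.3201 -0.0453] yc [0.3001 0.0396] L 87.3 ang -76.7
top bar px [407.3 207.5] [409.5 234. ] 324 54 pad [ 0.4481 -0.2804] yc [ 0.5232 -0.2741] L 75.5 ang -175.2
side bar px [252.4  99.4] [244.6 110.2] 254 78 pad [0.626  0.5897] yc [0.6838 0.6241] L 67.3 ang -149.2
side bar px [378.6 276.8] [360.3 293. ] 261 61 pad [ 0.4459 -0.2812] yc [ 0.5188 -0.2756] L 73.1 ang -175.6
shift [-345.1  176.2  -19.4] turn [  0.1 -11.3   0.1]
```

View pics/s24.png

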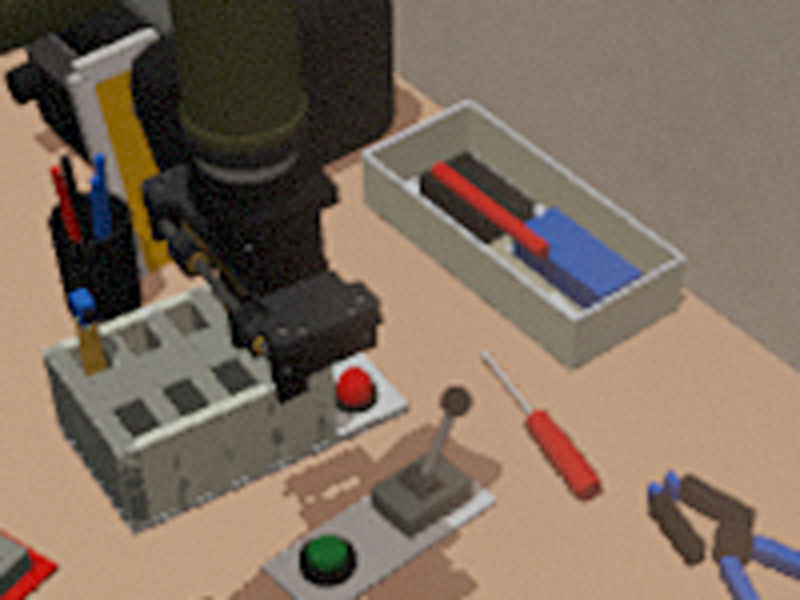

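View pics/t24.png

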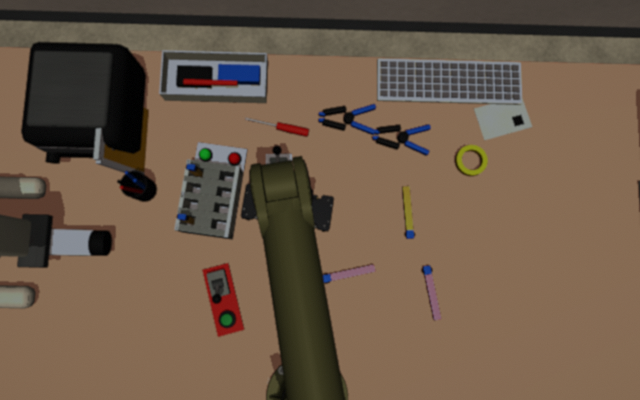

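Emit:
carry_out(targets=[[[-43,5,-2],[0,0,0]],[[-43,10,-3],[0,0,0]],[[-43,10,-2],[0,0,0]],[[-43,10,-3],[0,0,0]],[[-43,10,-2],[0,0,0]],[[-43,10,-3],[0,0,0]],[[-43,15,-2],[0,0,0]],[[-42,20,-2],[0,-3.3,0]],[[0,40,0],[0,-4,0]],[[0,45,0],[0,-4,0]],[[0,45,0],[0,0,0]],[[0,0,0],[0,0,0]]])

```text
time_s: 34.2
tool_pos: [0.4441, -0.2744, 0.0503]
tool_rot: [-89.4, -0.3, 94.8]
force: [-0.4, 0.9, 0.4]
grip_width: 0.0523
```

Run:
```python
from h import *
st(); snap("side","s25",(280,180,440,320),4)
bars("side");bars("top")
delta((.447,-.281,.004),(-90,0,94.6))
```

```text
t 34.2 pos [ 444.1 -274.4   50.3] rot [-89.4  -0.3  94.8] F [-0.4  0.9  0.4] w 52.3
top bar px [438.9 249.1] [409.2 233.8] 166 36 pad [ 0.4485 -0.2797] yc [ 0.4072 -0.3629] L 92.9 ang 63.6
shift [-2.3 53.5  2.8] turn [ 0.1  0.1 -0.1]
```

View pics/s25.png

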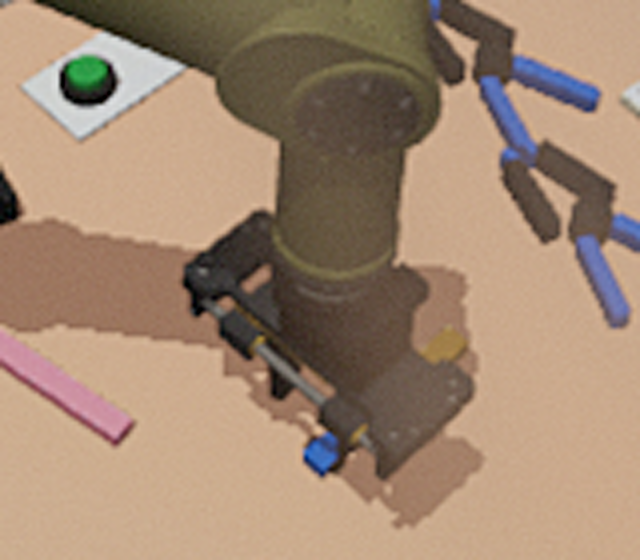

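Emit:
carry_out(targets=[[[-2,25,2],[0,0,0]],[[0,15,0],[0,0,0]],[[0,0,0],[0,0,0]],[[0,0,0],[0,0,0]]])

```text
time_s: 34.75
tool_pos: [0.4465, -0.2807, 0.0167]
tool_rot: [-90.1, 0.0, 94.7]
force: [-0.4, -0.0, -0.3]
grip_width: 0.0522
```

Emit:
carry_out(targets=[[[0,9,0],[0,0,0]],[[0,3.5,0],[0,0,0]],[[0,0,0],[0,0,0]]])

```text
time_s: 35.05
tool_pos: [0.4453, -0.2803, 0.0026]
tool_rot: [-90.0, -0.0, 94.6]
force: [0.1, 0.3, 1.1]
grip_width: 0.0523
```

Emit:
carry_out(targets=[[[0,0,0],[0,0,0]],[[0,0,0],[0,0,0]],[[0,0,0],[0,0,0]],[[0,0,0],[0,0,0]],[[0,0,0],[0,0,0]],[[0,0,0],[0,0,0]]], jaw=0, squeeze=50)

```text
time_s: 35.65
tool_pos: [0.4457, -0.2806, 0.0031]
tool_rot: [-90.0, 0.0, 94.6]
force: [0.3, 0.2, 1.3]
grip_width: 0.0269
```

Emit:
carry_out(targets=[[[0,-5,0],[0,0,0]],[[0,-15,0],[0,0,0]],[[0,-25,0],[0,0,0]],[[0,-30,0],[0,0,0]],[[0,-30,0],[0,0,0]],[[0,-30,0],[0,0,0]],[[0,-25,0],[0,0,0]],[[0,0,0],[0,0,0]],[[0,0,0],[0,0,0]]])

```text
time_s: 36.55
tool_pos: [0.4452, -0.2803, 0.1629]
tool_rot: [-90.0, -0.0, 94.6]
force: [-0.8, 0.1, -3.9]
grip_width: 0.0271
```

Run:
```python
from h import *
st(); snap("side","s26",(280,160,440,300),4)
```

```text
t 36.55 pos [ 445.2 -280.3  162.9] rot [-90.   -0.   94.6] F [-0.8  0.1 -3.9] w 27.1
```

View pics/s26.png

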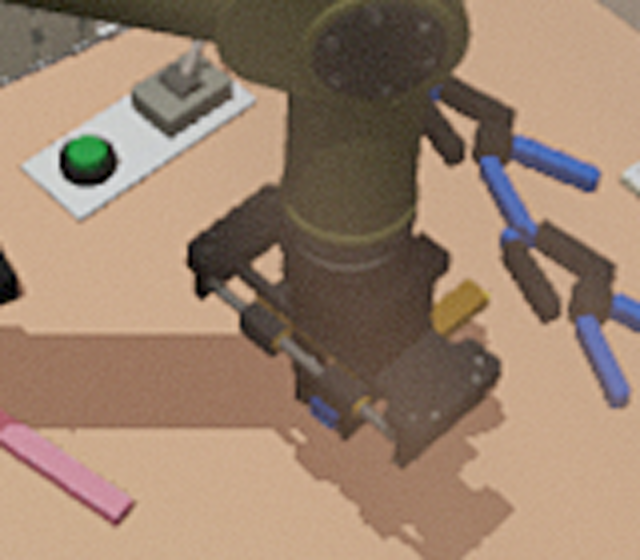

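Emit:
carry_out(targets=[[[0,0,0],[0,0,0]],[[0,0,0],[0,0,0]],[[0,0,0],[0,0,0]]], squeeze=34)

```text
time_s: 36.9
tool_pos: [0.445, -0.2804, 0.162]
tool_rot: [-89.9, -0.0, 94.6]
force: [0.0, 0.2, -3.9]
grip_width: 0.0276
```

Emit:
carry_out(targets=[[[0,0,0],[0,0,0]],[[0,0,0],[0,0,0]],[[0,0,0],[0,0,0]]], squeeze=28)

```text
time_s: 37.2
tool_pos: [0.4457, -0.2806, 0.163]
tool_rot: [-90.0, -0.0, 94.6]
force: [0.6, -1.0, -3.8]
grip_width: 0.0273
```

Emit:
carry_out(targets=[[[0,0,0],[0,0,0]],[[0,0,0],[0,0,0]],[[0,0,0],[0,0,0]]], squeeze=23)

```text
time_s: 37.5
tool_pos: [0.4454, -0.2806, 0.1629]
tool_rot: [-90.0, -0.0, 94.6]
force: [-0.1, 0.3, -3.8]
grip_width: 0.0277
```

Emit:
carry_out(targets=[[[0,0,0],[0,0,0]],[[0,0,0],[0,0,0]],[[0,0,0],[0,0,0]]], squeeze=18)

```text
time_s: 37.8
tool_pos: [0.4457, -0.2806, 0.1631]
tool_rot: [-90.0, 0.0, 94.6]
force: [-0.4, 0.0, -2.8]
grip_width: 0.0276
```

Emit:
carry_out(targets=[[[0,0,0],[0,0,0]],[[0,0,0],[0,0,0]],[[0,0,0],[0,0,0]]], squeeze=14)

```text
time_s: 38.1
tool_pos: [0.4457, -0.2805, 0.163]
tool_rot: [-90.0, -0.0, 94.7]
force: [-0.5, 0.0, -2.8]
grip_width: 0.0279
```

Emit:
carry_out(targets=[[[0,0,0],[0,0,0]],[[0,0,0],[0,0,0]],[[0,0,0],[0,0,0]],[[0,0,0],[0,0,0]]], squeeze=11)

```text
time_s: 38.5
tool_pos: [0.4456, -0.2806, 0.163]
tool_rot: [-90.0, -0.0, 94.6]
force: [-0.4, -0.8, -2.6]
grip_width: 0.0276
```

Emit:
carry_out(targets=[[[0,0,0],[0,0,0]],[[0,0,0],[0,0,0]],[[0,0,0],[0,0,0]],[[0,0,0],[0,0,0]],[[0,0,0],[0,0,0]]], squeeze=9)

```text
time_s: 39.0
tool_pos: [0.4457, -0.2805, 0.163]
tool_rot: [-90.0, -0.0, 94.6]
force: [1.4, -0.7, -3.4]
grip_width: 0.0276
```

Emit:
carry_out(targets=[[[0,0,0],[0,0,0]],[[0,0,0],[0,0,0]],[[0,0,0],[0,0,0]],[[0,0,0],[0,0,0]]], squeeze=45)

```text
time_s: 39.4
tool_pos: [0.4456, -0.2806, 0.163]
tool_rot: [-90.0, -0.0, 94.6]
force: [0.4, -0.4, -3.4]
grip_width: 0.0275
```

Run:
```python
from h import *
o=st(); p=np.array(o["tool_pos"])+[0,0,.004]
snap("side","s27",(280,160,440,300),4)
barang("side",(340,255,385,300),None,p,94.6,1)
```

```text
t 39.4 pos [ 445.6 -280.6  163. ] rot [-90.   -0.   94.6] F [ 0.4 -0.4 -3.4] w 27.5
side line ang 30.0 n 79 centroid [366.5 274.6] tilt(+=bottom to +x): [(19.5, 0.21, 4.1), (19.75, 0.41, 4.3)]
```

View pics/s27.png

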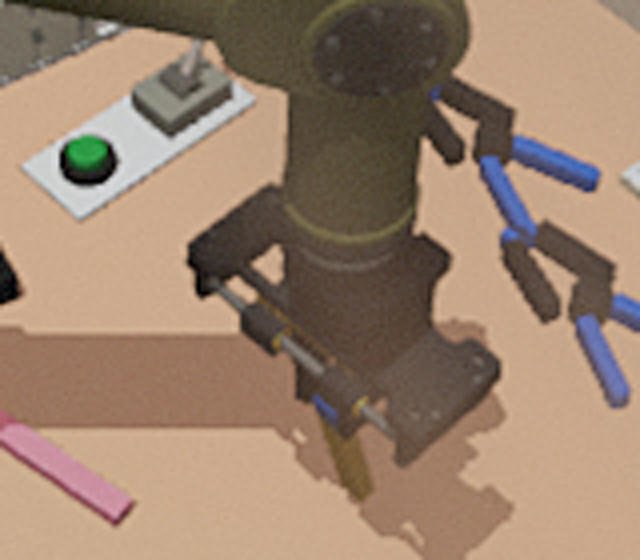

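Emit:
carry_out(targets=[[[0,0,0],[0,0,0]],[[0,0,0],[0,0,0]]], squeeze=45)

```text
time_s: 39.7
tool_pos: [0.4456, -0.2805, 0.163]
tool_rot: [-90.0, -0.0, 94.6]
force: [0.0, 0.3, -3.1]
grip_width: 0.0271
```

Run:
```python
from h import *
o=st(); p=np.array(o["tool_pos"])+[0,0,.004]
w=Ro.from_euler("z",4.6,degrees=True).apply([1,0,0])
for a in (0,6,9,12,15,18):
    d=w*np.sin(np.radians(a))-np.array([0,0,np.cos(np.radians(a))]); print(a,(proj("side",p+d*.138)-[280,160])*4,(proj("side",p+d*.06)-[280,160])*4)
snap("side","s28",(330,240,400,300),8)
```

```text
t 39.7 pos [ 445.6 -280.5  163. ] rot [-90.   -0.   94.6] F [ 0.   0.3 -3.1] w 27.1
0 [321.15313034 518.54126052] [325.95676232 456.53359258]
6 [335.96611023 505.18901348] [332.70138665 450.56551909]
9 [343.31556381 498.1655287 ] [336.05823814 447.40448834]
12 [350.60708862 490.93127137] [339.39393753 444.13599804]
15 [357.82606299 483.50199211] [342.70045221 440.76819062]
18 [364.95810257 475.89355516] [345.96984369 437.30938389]
```

View pics/s28.png

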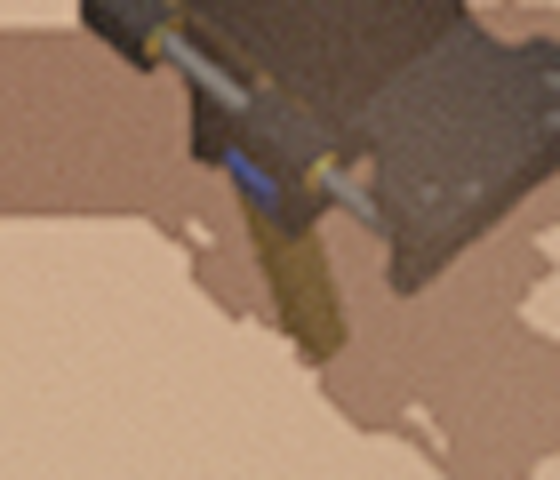

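Emit:
carry_out(targets=[[[0,-20,0],[0,0,0]],[[0,-35,0],[0,0,0]],[[0,-40,0],[0,0,0]],[[0,-40,0],[0,0,0]],[[0,0,0],[0,4,0]],[[0,0,0],[0,4,0]],[[0,0,0],[0,3.3,0]],[[0,0,0],[6.5,0,0]],[[0,0,0],[6,0,0]],[[0,0,0],[0,0,0]],[[0,0,0],[0,0,0]]])

```text
time_s: 40.85
tool_pos: [0.446, -0.2807, 0.2972]
tool_rot: [-77.5, 0.1, 83.4]
force: [-0.3, 0.0, -3.0]
grip_width: 0.0271
```

Run:
```python
from h import *
o=st(); p=np.array(o["tool_pos"])+[0,0,.004]
snap("side","s29",(280,100,440,240),4)
print([(proj("side",p-[0,0,.138])-[280,100])*4,(proj("side",p-[0,0,.03])-[280,100])*4])
delta((.512,.326,.30),o["tool_rot"])
```

```text
t 40.85 pos [ 446.  -280.7  297.2] rot [-77.5   0.1  83.4] F [-0.3  0.  -3. ] w 27.1
[array([330.32193212, 648.00068664]), array([338.34083214, 545.04317492])]
shift [610.8  -1.2   5. ] turn [ 0.1 -0.1  0. ]
```

View pics/s29.png

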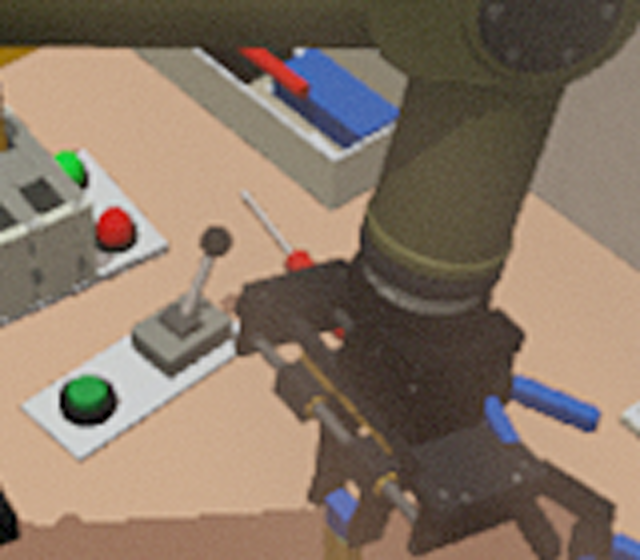

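Emit:
carry_out(targets=[[[20,0,0],[0,0,0]],[[35,0,0],[0,0,0]],[[45,0,0.5],[0,0,0]],[[45,0,0.5],[0,0,0]],[[45,0,0.5],[0,0,0]],[[45,0,0.5],[0,0,0]],[[45,0,0.5],[0,0,0]],[[45,0,0.5],[0,0,0]],[[45,0,0.5],[0,0,0]],[[45,0,0.5],[0,0,0]],[[45,0,0.5],[0,0,0]],[[45,0,0.5],[0,0,0]]])

```text
time_s: 42.1
tool_pos: [0.4992, 0.222, 0.3012]
tool_rot: [-77.7, -0.2, 83.2]
force: [0.6, 0.2, -2.9]
grip_width: 0.0267
```

Emit:
carry_out(targets=[[[45,0,0],[0,0,0]],[[35,0,0],[0,0,0]],[[20,0,0],[0,0,0]],[[0,0,0],[0,0,0]],[[0,0,0],[0,0,0]],[[0,0,0],[0,0,0]]])

```text
time_s: 42.7
tool_pos: [0.5115, 0.3187, 0.3004]
tool_rot: [-77.6, -0.0, 83.2]
force: [-0.7, 0.5, -3.7]
grip_width: 0.0273
```

```bash
python3 look.py 30 "(.511,.326,.30)"
```

```text
t 42.7 pos [511.5 318.7 300.4] rot [-77.6  -0.   83.2] F [-0.7  0.5 -3.7] w 27.3
shift [7.2 0.7 1.2] turn [ 0.  -0.1  0. ]
```

View pics/s30.png

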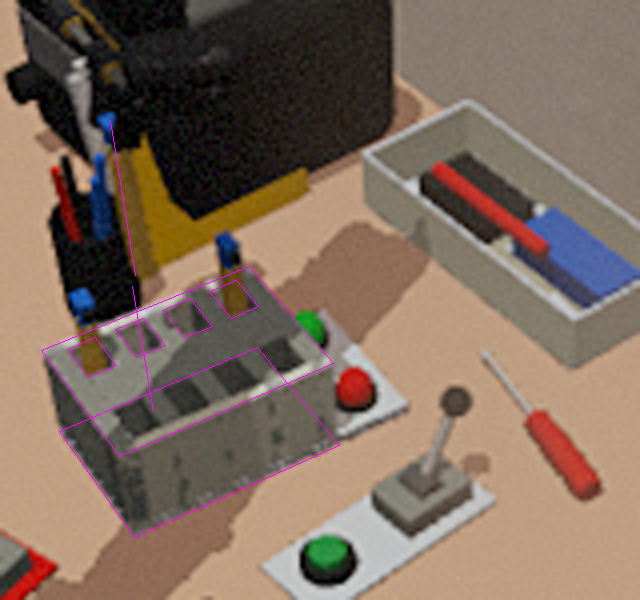

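Emit:
carry_out(targets=[[[6,0,0],[0,0,0]],[[0,10,-2.1],[0,0,0]],[[0,10,-2.1],[0,0,0]],[[0,0,0],[0,0,0]],[[0,0,0],[0,0,0]]])

```text
time_s: 43.3
tool_pos: [0.5111, 0.3267, 0.2778]
tool_rot: [-77.4, 0.1, 83.3]
force: [-0.6, -0.7, -3.3]
grip_width: 0.0268
```

```bash
python3 look.py 31 "(.511,.326,.30)"
python3 - <<'E'
from h import *
snap("side","s31b",(225,80,285,155),8)
E
```

```text
t 43.3 pos [511.1 326.7 277.8] rot [-77.4   0.1  83.3] F [-0.6 -0.7 -3.3] w 26.8
shift [ -0.7 -21.7   4.8] turn [ 0.   0.  -0.1]
```

View pics/s31b.png

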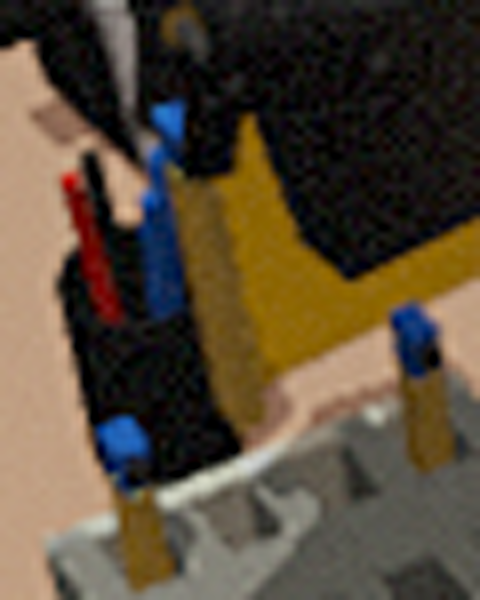

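View pics/s31.png

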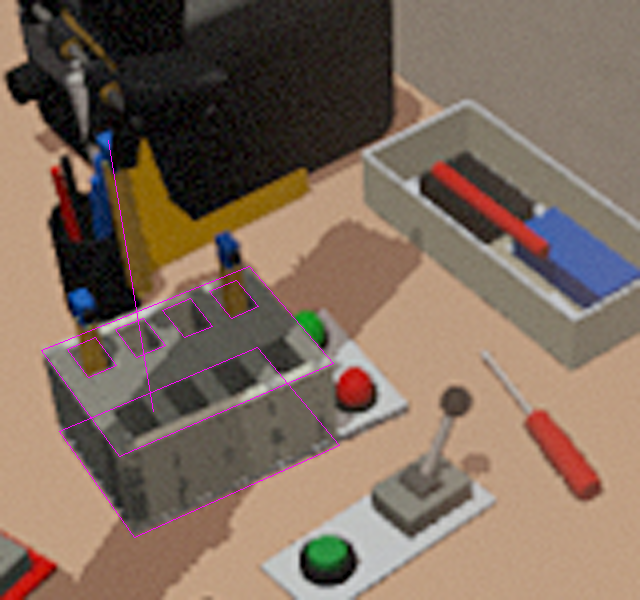

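Run:
```python
from h import *
o=env.get_obs(); p=np.array(o["tool_pos"])+[0,0,.004]
w=Ro.from_euler("z",-6.7,degrees=True).apply([1,0,0])
for a in (-4,0,3,6,9):
    d=w*np.sin(np.radians(a))-np.array([0,0,np.cos(np.radians(a))]); A=proj("side",p+d*.138);B=proj("side",p-d*.002);print(a,A.round(1),B.round(1),(A-B).round(1))
```

```text
-4 [250.1 133. ] [247.   96.7] [ 3.1 36.2]
0 [252.8 132. ] [247.   96.8] [ 5.8 35.2]
3 [254.8 131.1] [247.   96.8] [ 7.8 34.3]
6 [256.8 130.2] [246.9  96.8] [ 9.9 33.4]
9 [258.7 129.2] [246.9  96.8] [11.8 32.4]
```

Emit:
carry_out(targets=[[[0,0,0],[4.5,0,0]],[[0,0,0],[0,0,0]],[[0,0,0],[0,0,0]]])

```text
time_s: 43.75
tool_pos: [0.5121, 0.3265, 0.2783]
tool_rot: [-73.1, 0.0, 83.3]
force: [-0.9, -0.1, -2.4]
grip_width: 0.0271
```

```bash
python3 look.py 32 "(.511,.326,.30)"
python3 - <<'E'
from h import *
snap("side","s32b",(225,80,285,155),8)
E
```

```text
t 43.75 pos [512.1 326.5 278.3] rot [-73.1   0.   83.3] F [-0.9 -0.1 -2.4] w 27.1
shift [ -0.6 -20.4   7.3] turn [-0. -0. -0.]
```

View pics/s32b.png

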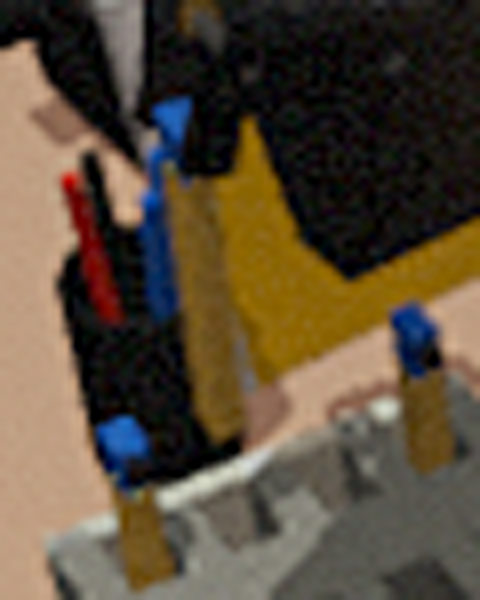

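Emit:
carry_out(targets=[[[0,10,-3],[0,0,0]],[[0,10,-3],[0,0,0]],[[0,10,-3],[0,0,0]],[[0,8,-2.4],[0,0,0]],[[0,0,0],[0,0,0]],[[0,0,0],[0,0,0]]])

```text
time_s: 44.5
tool_pos: [0.511, 0.3269, 0.2387]
tool_rot: [-73.0, 0.0, 83.3]
force: [-0.7, -0.4, -3.2]
grip_width: 0.0273
```

```bash
python3 look.py 33 "(.511,.326,.30)"
python3 - <<'E'
from h import *
snap("side","s33b",(225,80,285,155),8)
E
```

```text
t 44.5 pos [511.  326.9 238.7] rot [-73.    0.   83.3] F [-0.7 -0.4 -3.2] w 27.3
shift [ -1.  -58.6  17.9] turn [ 0.  0. -0.]
```

View pics/s33b.png

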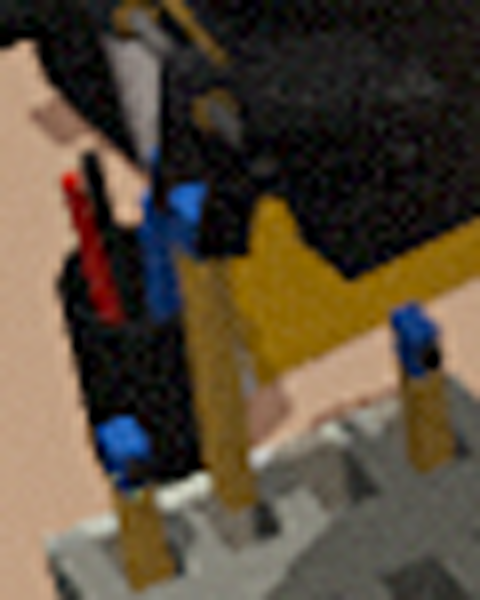

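View pics/t33.png

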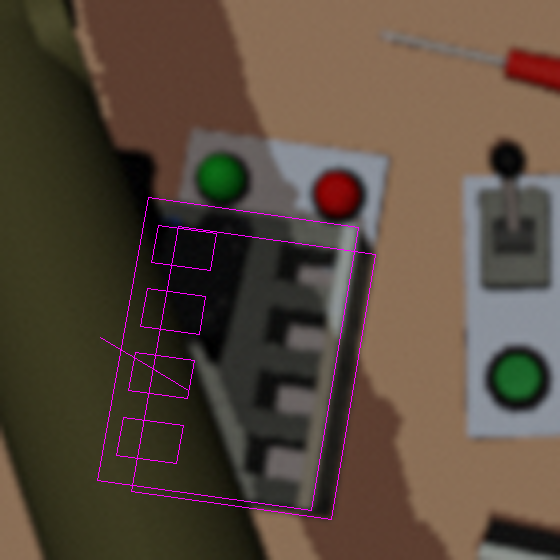

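Emit:
carry_out(targets=[[[0,10,-3],[0,0,0]],[[0,10,-3],[0,0,0]],[[0,10,-3],[0,0,0]],[[0,0,0],[0,0,0]],[[0,0,0],[0,0,0]]])

```text
time_s: 45.15
tool_pos: [0.5107, 0.3269, 0.2071]
tool_rot: [-72.9, 0.0, 83.3]
force: [0.8, 0.9, -2.0]
grip_width: 0.027
```

Run:
```python
from h import *
st();snap("side","s34b",(225,80,285,155),8)
```

```text
t 45.15 pos [510.7 326.9 207.1] rot [-72.9   0.   83.3] F [ 0.8  0.9 -2. ] w 27.0
```

View pics/s34b.png

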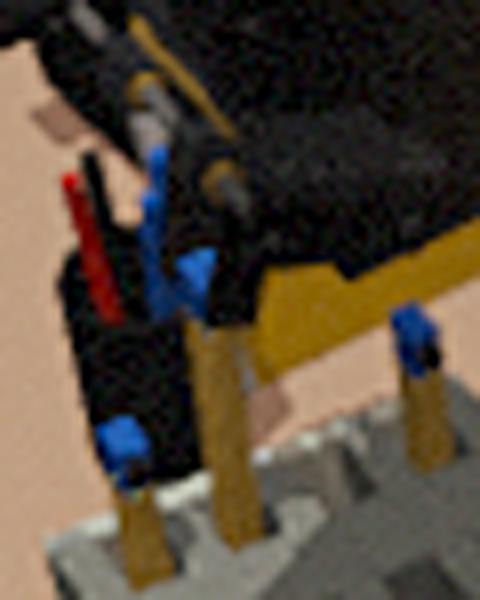

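Emit:
carry_out(targets=[[[0,11,-3.4],[0,0,0]],[[0,11,-3.4],[0,0,0]],[[0,11,-3.4],[0,0,0]],[[0,11,-3.4],[0,0,0]],[[0,8,-2.4],[0,0,0]],[[0,4,-1.2],[0,0,0]],[[0,3,-1],[0,0,0]],[[0,0,0],[0,0,0]],[[0,0,0],[0,0,0]]])

```text
time_s: 46.1
tool_pos: [0.5115, 0.3271, 0.1464]
tool_rot: [-73.0, -0.0, 83.3]
force: [-0.1, 0.9, -2.2]
grip_width: 0.0266
```

Emit:
carry_out(targets=[[[0,2,-0.6],[0,0,0]],[[0,0,0],[0,0,0]]])

```text
time_s: 46.3
tool_pos: [0.5112, 0.327, 0.144]
tool_rot: [-73.0, -0.0, 83.3]
force: [-0.3, 0.4, -3.7]
grip_width: 0.0271
```

Emit:
carry_out(targets=[[[0,0,0],[0,0,0]],[[0,0,0],[0,0,0]],[[0,0,0],[0,0,0]],[[0,0,0],[0,0,0]]], jaw=0.6)

```text
time_s: 46.7
tool_pos: [0.5114, 0.3271, 0.1444]
tool_rot: [-73.0, -0.0, 83.3]
force: [-0.4, 0.5, 0.8]
grip_width: 0.049
```

Emit:
carry_out(targets=[[[0,-15,4.5],[0,0,0]],[[0,-35,10.5],[0,0,0]],[[0,-40,12],[0,0,0]],[[0,-40,12],[0,0,0]],[[0,0,0],[-8.5,0,0]],[[0,0,0],[-8.5,0,0]],[[-40,0,0],[0,0,0]],[[-45,0,0],[0,0,0]],[[-45,0,0],[0,0,0]],[[-45,0,0],[0,0,0]],[[-45,0,0],[0,0,0]],[[-20,0,0],[0,0,0]]])

```text
time_s: 47.9
tool_pos: [0.4839, 0.0833, 0.2815]
tool_rot: [-90.1, -0.1, 83.0]
force: [-0.1, 0.5, 0.5]
grip_width: 0.0524
```

Run:
```python
from h import *
st(); snap("side","s35",(200,60,400,210),4); snap("top","t35")
delta((.71,.0965,.275),(-90,0,92))
```

```text
t 47.9 pos [483.9  83.3 281.5] rot [-90.1  -0.1  83. ] F [-0.1  0.5  0.5] w 52.4
shift [  39.9    7.  -222.5] turn [ 0.1 -9.1  0.1]
```

View pics/s35.png

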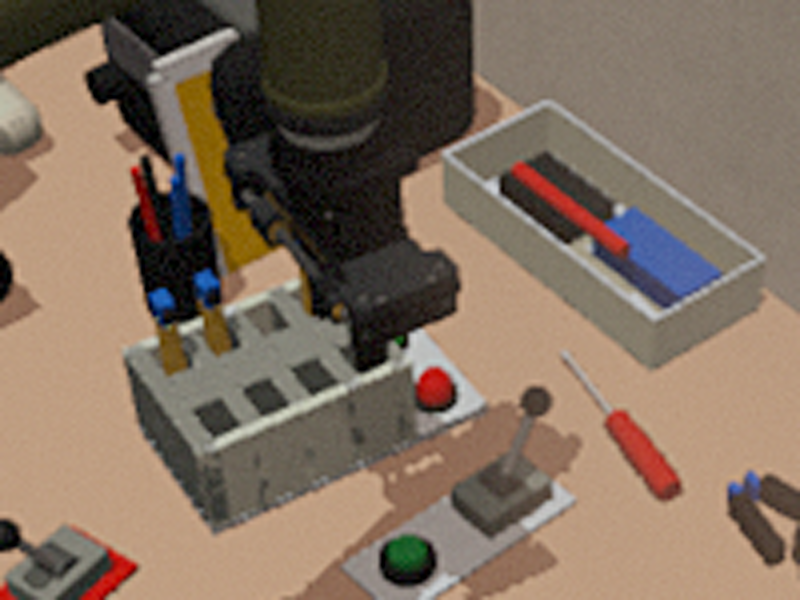

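View pics/t35.png

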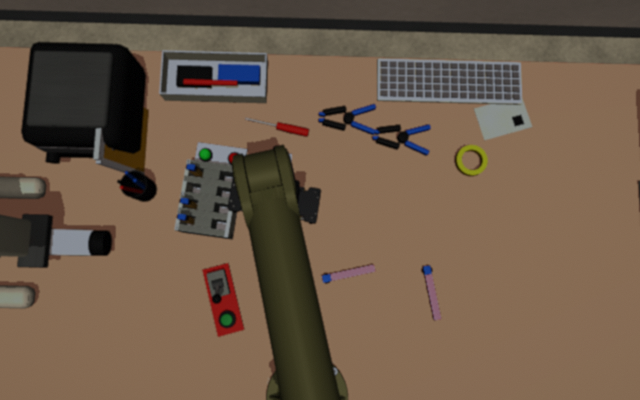

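Emit:
carry_out(targets=[[[8,0,-43],[0,0,0]],[[8,0,-44],[0,0,0]],[[8,0,-44],[0,0,0]],[[8,0,-44],[0,0,0]],[[8,0,-42],[0,0,0]],[[0,0,0],[0,-4.5,0]],[[0,0,0],[0,-4.5,0]],[[0,0,0],[0,0,0]],[[0,0,0],[0,0,0]]], jaw=0, squeeze=20)

```text
time_s: 48.9
tool_pos: [0.7042, 0.1043, 0.2801]
tool_rot: [-90.0, -0.1, 92.3]
force: [-0.6, -0.7, 1.0]
grip_width: 0.0011
```

Run:
```python
from h import *
st()
delta((.705,.0965,.088),(-90,0,92.6))
```

```text
t 48.9 pos [704.2 104.3 280.1] rot [-90.   -0.1  92.3] F [-0.6 -0.7  1. ] w 1.1
shift [ -7.9 192.   -0.4] turn [ 0.  -0.3  0.1]
```

Emit:
carry_out(targets=[[[-8,30,0],[0,0,0]],[[0,40,0],[0,0,0]],[[0,40,0],[0,0,0]],[[0,40,0],[0,0,0]],[[0,42,0],[0,0,0]],[[0,0,0],[0,0,0]],[[0,0,0],[0,0,0]]])

```text
time_s: 49.6
tool_pos: [0.7045, 0.0957, 0.0885]
tool_rot: [-90.0, -0.0, 92.3]
force: [0.5, 0.3, 0.4]
grip_width: 0.0004
```

Run:
```python
from h import *
st();snap("side","s36",(240,80,400,230),4)
```

```text
t 49.6 pos [704.5  95.7  88.5] rot [-90.   -0.   92.3] F [0.5 0.3 0.4] w 0.4
```

View pics/s36.png

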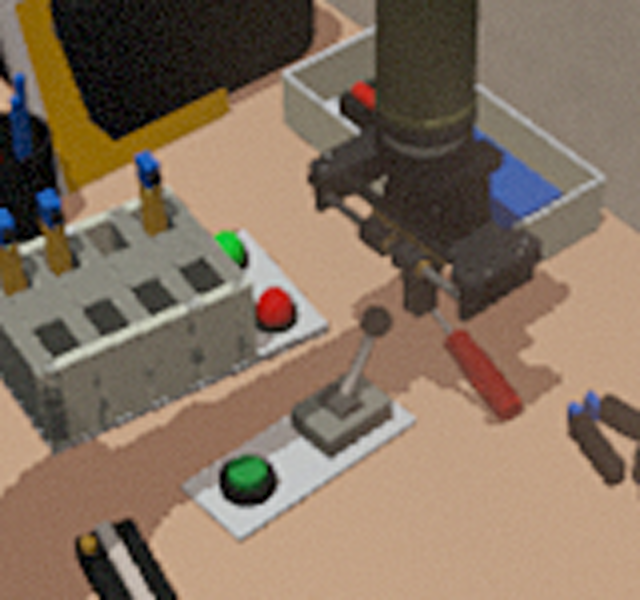

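Emit:
carry_out(targets=[[[0,0,9],[0,0,0]],[[0,0,9],[0,0,0]],[[0,0,9],[0,0,0]],[[0,0,9],[0,0,0]],[[0,0,9],[0,0,0]],[[0,0,9],[0,0,0]],[[0,0,9],[0,0,0]],[[0,0,9],[0,0,0]],[[0,0,8],[0,0,0]],[[0,0,6],[0,0,0]],[[0,0,4],[0,0,0]],[[0,0,0],[0,0,0]]])

```text
time_s: 50.85
tool_pos: [0.6139, 0.0914, 0.0874]
tool_rot: [-90.0, -0.0, 92.3]
force: [0.2, -0.2, 0.0]
grip_width: 0.0004
```

Emit:
carry_out(targets=[[[0,0,3],[0,0,0]],[[0,0,3],[0,0,0]],[[0,0,2],[0,0,0]],[[0,0,0],[0,0,0]],[[0,0,0],[0,0,0]]])

```text
time_s: 51.35
tool_pos: [0.6079, 0.0911, 0.0878]
tool_rot: [-90.2, 0.0, 92.3]
force: [5.8, 0.4, -3.6]
grip_width: 0.0005
```

Emit:
carry_out(targets=[[[0,0,2],[0,0,0]],[[0,0,2],[0,0,0]],[[0,0,0],[0,0,0]],[[0,0,0],[0,0,0]]])

```text
time_s: 51.75
tool_pos: [0.6074, 0.0911, 0.0881]
tool_rot: [-90.6, 0.0, 92.3]
force: [13.9, 2.4, -9.8]
grip_width: 0.0006
```

Emit:
carry_out(targets=[[[0,0,-15],[0,0,0]],[[0,-30,-10],[0,0,0]],[[0,-40,0],[0,0,0]],[[0,-40,0],[0,0,0]],[[0,-10,20],[0,0,0]],[[0,0,35],[0,0,0]],[[0,0,35],[0,0,0]],[[0,0,15],[-6,0,0]],[[0,0,0],[-6,0,0]],[[0,0,0],[0,0,0]],[[0,0,0],[0,0,0]]])

```text
time_s: 52.85
tool_pos: [0.5223, 0.0877, 0.2081]
tool_rot: [-101.9, -0.1, 92.4]
force: [0.0, -1.3, 0.8]
grip_width: 0.0005
```

Run:
```python
from h import *
o=st();snap("side","s37",(240,80,400,230),4)
delta((.529,.09,.04),o["tool_rot"])
```

```text
t 52.85 pos [522.3  87.7 208.1] rot [-1.019e+02 -1.000e-01  9.240e+01] F [ 0.  -1.3  0.8] w 0.5
shift [  2.2 165.8  29.3] turn [ 0. -0. -0.]
```

View pics/s37.png

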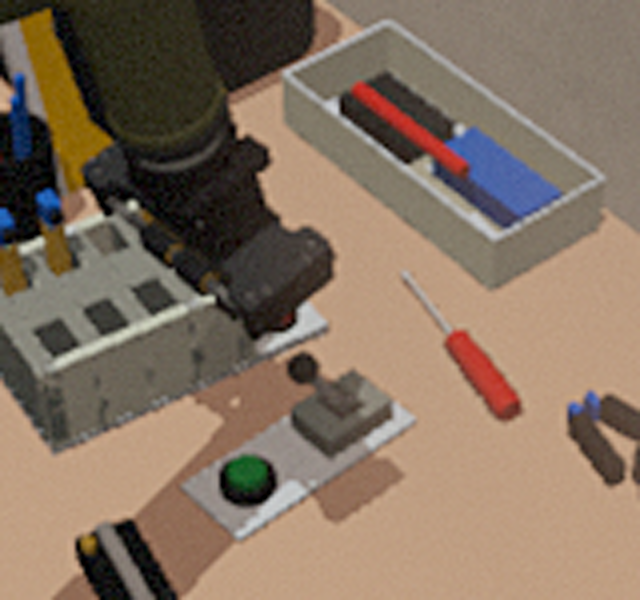

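Emit:
carry_out(targets=[[[2,33,6],[0,0,0]],[[0,35,6],[0,0,0]],[[0,35,6],[0,0,0]],[[0,33,6],[0,0,0]],[[0,25,5],[0,0,0]],[[0,0,0],[0,0,0]],[[0,0,0],[0,0,0]]])

```text
time_s: 53.6
tool_pos: [0.529, 0.0893, 0.0441]
tool_rot: [-101.9, 0.1, 92.3]
force: [0.5, 0.7, 1.4]
grip_width: 0.0005
```

Run:
```python
from h import *
o=st();snap("side","s38",(270,130,370,230),6)
```

```text
t 53.6 pos [529.   89.3  44.1] rot [-1.019e+02  1.000e-01  9.230e+01] F [0.5 0.7 1.4] w 0.5
```

View pics/s38.png

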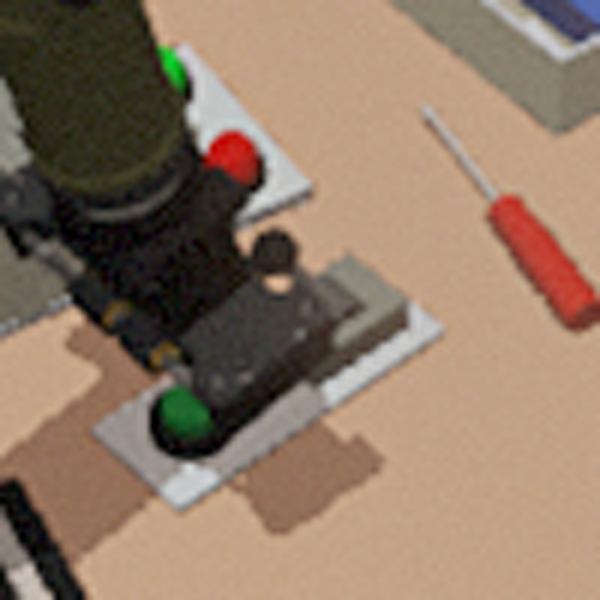

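Emit:
carry_out(targets=[[[0,7,1.5],[0,0,0]],[[0,6,1.3],[0,0,0]],[[0,3,0.6],[0,0,0]],[[0,2,0.4],[0,0,0]],[[0,0,0],[0,0,0]]])

```text
time_s: 54.15
tool_pos: [0.5284, 0.0901, 0.0262]
tool_rot: [-102.1, -0.0, 92.3]
force: [0.4, 1.2, 4.1]
grip_width: 0.0001
```

Emit:
carry_out(targets=[[[0,2,0.4],[0,0,0]],[[0,2,0.4],[0,0,0]],[[0,0,0],[0,0,0]],[[0,0,0],[0,0,0]]])

```text
time_s: 54.55
tool_pos: [0.5286, 0.0902, 0.0236]
tool_rot: [-102.1, -0.1, 92.3]
force: [-7.0, -1.6, 19.6]
grip_width: 0.0002
```

Emit:
carry_out(targets=[[[0,-5,-1],[0,0,0]],[[0,-15,-3],[0,0,0]],[[0,-35,-7],[0,0,0]],[[0,-40,-8],[0,0,0]],[[0,-40,-8],[0,0,0]],[[0,-40,-8],[0,0,0]],[[-40,0,0],[0,0,0]],[[-45,0,0],[0,0,0]],[[-45,0,0],[0,0,0]],[[-45,0,0],[0,0,0]],[[-45,0,0],[0,0,0]],[[-40,0,0],[0,0,0]]])

```text
time_s: 55.75
tool_pos: [0.5353, -0.1723, 0.1996]
tool_rot: [-102.0, -0.0, 92.3]
force: [0.1, -0.2, -0.4]
grip_width: -0.0
```

Emit:
carry_out(targets=[[[0,0,0],[0,0,0]],[[0,0,0],[0,0,0]],[[0,0,0],[0,0,0]]])

```text
time_s: 56.05
tool_pos: [0.536, -0.1684, 0.1993]
tool_rot: [-101.9, -0.0, 92.5]
force: [-0.1, -0.7, -0.7]
grip_width: 0.0005
```

Run:
```python
from h import *
o=st();snap("side","s39",(220,100,380,230),4.8);im=snap("top","t39")
for z in (.096,.098,.1): pass
g=cv2.cvtColor(im,cv2.COLOR_RGB2GRAY)[165:185,268:288]; p=np.argwhere(g<22); c=p.mean(0)[::-1]+[268,165]; print(c,len(p),onz("top",c,.098))
```

```text
t 56.05 pos [ 536.  -168.4  199.3] rot [-101.9   -0.    92.5] F [-0.1 -0.7 -0.7] w 0.5
[276.9  176.86] 50 [0.58710012 0.09501167 0.098     ]
```

View pics/s39.png

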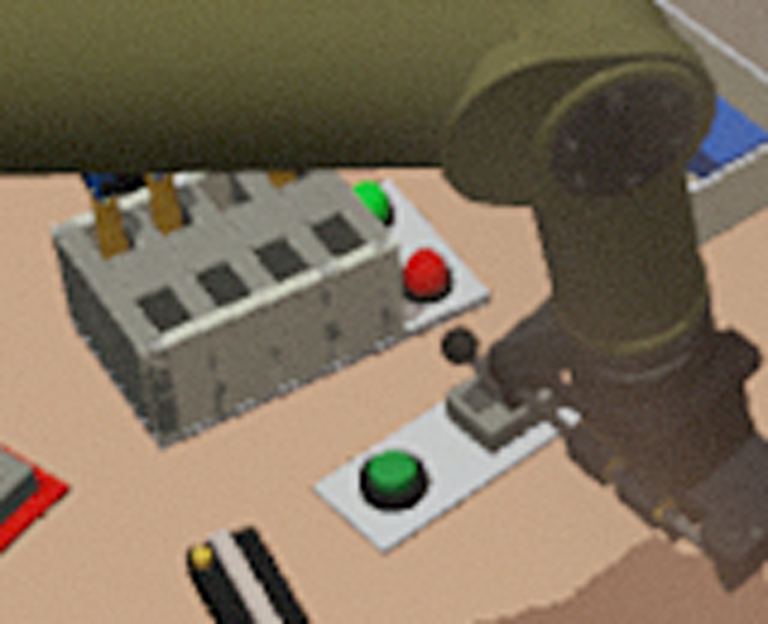

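View pics/t39.png

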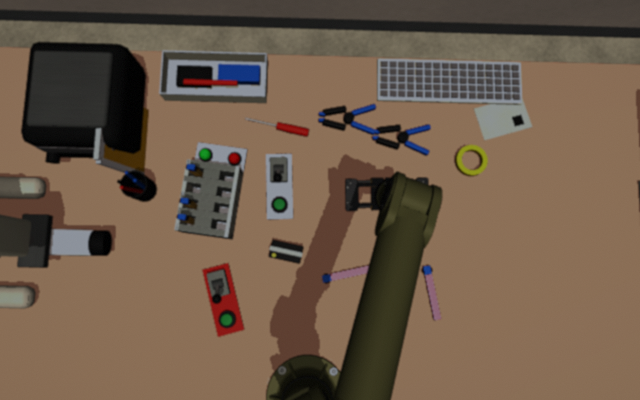

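```bash
python3 -c "
from cell import env
print(env.sign_off())"
```

```text
the job is handed in; nothing more can be done
None
```

The job is done and handed in at about 56 s of the 210 s allowed, in the order asked.

- **Feed lever:** I pushed it away until it hit its stop at about 14 N. After loading I pulled it back to the other stop, also about 14 N. The ball measured x ≈ 0.587 m against about 0.584 m expected for fully back, which is within camera error.
- **Bars:** Three brass bars were on the bench; I saw no fourth in any view. Each stands blue end up in its own pocket of the left (green-lamp) bay: the nearest, the second and the farthest. The third needed about 5° more tool tilt before it went in.
- **Start button:** I pressed it until it bottomed out (about 20 N, roughly 6 mm of travel) and released it. The last side picture shows it up.
- **Last pictures:** All three blue ends show in the left bay and the right bay is empty. The lever leans towards the robot and the arm touches nothing. In the side view the arm hid the bar tops, so the blue ends were confirmed from the top view only. The arm covers part of the pink bars in that last view, but I never worked near them. The red console and the other items look unmoved.

No check failed.

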